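# Unlock and fold down the portafilter fork

## Task

Get the portafilter stand ready for the shift: its two-tined fork is folded up and locked by a spring clip that goes through the cross-drilled pin. Pull the clip by its green loop sideways out of the pin and lay it flat, without dropping it, inside the aluminium parts tray; then fold the fork over towards the front until both tines rest fully home in the two notches and let go. Do not push or tip the milk jug, the tamper or the loose cup.

Things in the scene. Friction and masses are not known exactly. Their poses are not given: they have to be found in the camera images.
- stand: Fixed steel portafilter stand, base plate 310 x 310 x 12 mm. Origin on the table straight below the fork's pivot axis, which runs along the stand's y, 60 mm up; x points to the back (away from the notches), y left, z up. Only its yaw varies (0.3 rad either way). A strut 24 mm square at x = 59 mm carries the pin.
- ledge_edge (a point): Middle of the lower front edge of a cup ledge over the stand's rear, at stand (84, 0, 250) mm. The ledge runs 85 mm back from here, is 310 mm wide, on two 16 mm posts at stand x = 155, y = +-135 mm, with two fixed cups at its ends on top (to 319 mm high). A big gripper pointing straight down at the clip would hit it: come tilted, from the front.
- pin_hole (a point): Centre of the cross hole (6 mm square, running along the stand's y) in the steel pin, at stand (29, 0, 136) mm. The pin, 16 mm thick, stands square to the folded fork's plane: its outer end leans 38 degrees from vertical towards the stand's front (-x). Hole 42 mm, pin's end 53 mm out from that plane.
- clip: Loose R-shaped spring clip, about 45 g, 88 mm long. Origin: centre of its green loop, a ring of 6 mm wire, 30 mm across in x, at the start 48 mm left of the pin. Own axes at the start: y = stand y, z = outwards along the pin, x = up the slope. Grasp across x, fingers along -z. Pulled along +y it snaps off the pin (up to about 12 N) and is clear after 35 mm. Free space below the loop: 35 mm.
- clip_tip (a point): Tip of the clip's straight 5 mm steel leg, at (5, -72, 0) mm in the clip's frame; the leg runs along the clip's y through the pin's hole and sticks out 24 mm past the pin's axis. Beside it at x = -5 mm runs the bent sprung arm, hugging the pin's downhill side.
- fork (a joint): Fork hinge. 0: folded back, plane rising 38 degrees to the stand's back, locked by the clip; grows as it swings up and over to the front; 2.48 rad (stop): tines level, in the notches. Stiff (0.05 to 0.35 N m), stays where left. 9 mm rod: two tines 76 mm apart with ball ends 118 mm from the pivot, joined 70 mm from the pivot by a plate with a boss round the pin, topped by a brass washer (48 mm across, 39 mm out) under the clip.
- grip_left (a point): Centre of the red ball (20 mm diameter) that ends the fork's left tine, stand y = +38 mm, 118 mm from the pivot axis; moves with the fork. Pinched along the stand's y, the ball turns between the pads but creeps out of them over a large turn; it can also be pushed. At stand (93, 38, 133) mm when folded, (-118, 38, 60) mm when down.
- grip_right (a point): The same for the right tine, at stand y = -38 mm.
- notch_left (a point): Centre line of the left tine when it rests in its notch, at stand (-92, 38, 60) mm. The notched block is 14 mm deep in x, 26 mm wide, with black cheeks to 73 mm above the table.
- notch_right (a point): The same on the right, at stand (-92, -38, 60) mm.
- tray: Fixed open aluminium parts tray, 130 (x) x 170 (y) x 25 mm high, walls and floor 5 mm. Origin at the centre of its underside. It stands to the left or to the right of the stand, yaw within 0.4 rad.
- jug: Loose steel milk jug, 80 mm across, 100 mm high, handle at its +y. Origin under its centre. On the side opposite the tray. Leave alone.
- tamper: Loose dark wooden tamper, 58 mm across, 88 mm high. Origin under its centre. Leave alone.
- cup: Loose white cup, 72 mm across, 60 mm high. Origin under its centre. Leave alone.
Not all that is in view belongs to the job. There is more than one size of the clip; the job needs the smaller.

How it is judged:
By the outcome, as a careful person would: the job done as asked, in the order asked, and still so for the second after the job is handed in, with the robot touching nothing.
It also fails if it takes over 70 s, if anything falls off the work surface, if the arm or the gripper's body presses on something with over 40 N, if the wrist force passes 120 N, or if a joint passes its speed limit or range.

## Robot

A 7-joint arm with a two-finger parallel gripper is mounted at the origin on the work surface. World frame = base frame: x ahead of the robot, y to its left, z up, the work surface at z = 0. Lengths are in mm, angles in rad, forces in N, time in s.
With the tool pointing down it reaches from about 400 to 875 mm from the base axis. Payload 4.4 kg.
Tool frame: the origin (TCP) lies at the very end of the fingers, on their centre line; the grasp point (between the pads) lies 19 mm behind it; y points along the fingers, z is the direction in which the jaws open and shut, and the axes are right-handed (so a half turn about y gives the same grasp; the last joint's range is limited). The gripper opens to 85 mm and grips with 20 to 120 N. Pads are 22 mm wide; open, the fingers measure 114 mm over their backs; the gripper's body (76 mm by 85 mm) begins 54 mm behind the grasp point. The pads swing forward as they close: fully open they stand 13 mm farther back than shut.
Start: joints at [-1.188, 0.628, 0.038, 1.517, -0.027, 0.996, -0.02], TCP at [282.004, 585.655, 231.313] pointing down, gripper open.
Joint ranges: [-3.06, 3.06], [-0.37, 2.12], [-1.25, 1.32], [0.18, 2.47], [-1.1, 4.24], [0.23, 1.98], [-2.94, 2.94]. Speed limits (rad/s): [2.57, 2.57, 3.14, 3.14, 3.14, 3.14, 3.14].

## Interface

Orientations are given as [roll, pitch, yaw] about the fixed x, y, z axes, in that order (R = Rz(yaw) Ry(pitch) Rx(roll)).
In Python, from cell import ctrl, imaging, finish_job gives the robot as it stands.
- The arm moves only by the shell command python3 -m inch 'ROWS'. ROWS is JSON, one flat list of numbers, 7 for each row, row after row: the opening, from 0 (shut) to 1 (fully open), then the shift along the tool's x, y, z in cm, then the turn, a rotation vector about the tool's x, y, z in degrees. A call has 1 to 12 rows; each row is the pose to reach, as a shift and turn from the pose commanded when the call began, along the tool's axes at that moment; what a row does not reach only later rows make up. A row lasts 1/10 s, in which the tool goes at most 50 mm and 8.59 degrees, less where a joint would pass 70% of its speed; a pose out of reach is approached as far as the arm can. A call with a gripper value outside its range is refused whole. The fingers move at their own pace and stop on an object; the grip force is fixed at half the most. Time passes only in rows, so rows that repeat a pose let the fingers close. It gives the time, the measured TCP pose, the force and the opening at its end, in the units of the state.
- ctrl.read_state(): the state, without advancing time (a new reading comes with each control period).
- imaging.get_image(name): name is "scene" or "top" or "wrist"; returns a dict with "img" (400x640x3 uint8, red, green, blue), "fx", "fy", "cx", "cy" (pixels), "R" (3x3) and "t" (3): a world point X has camera coordinates R X + t. Camera axes: x right, y down, z forward; pixel columns grow to the right and rows downward; lengths in mm; the calibration is good to about 2 mm. The wrist camera is an equidistant fisheye: a pixel r from the principal point sees the ray r / f radians off the axis. A picture is of the moment at which its call begins. There is no depth.
- finish_job(): hands the job in, once; it reports no verdict.
The state is a dict: "clock": time; "qpos": joint angles; "qd": joint speeds; "tau": joint torques, N m; "eef_pos": TCP position; "tool_rot": TCP orientation; "force": force on the tool from outside, world axes, zero at the start; "torque": the same for the moment, N m; "width": finger opening in mm.
Only numpy, scipy, OpenCV 4.12 (cv2) and the standard library are available. Lean on these libraries where they do the work, as an engineer would, in place of code of your own. Each camera call takes 0.05 s, during which the arm holds its last target.

## Working session

There is one attempt and no reset: what is moved stays moved. The work goes in short steps, Python scripts to look and compute and a shell command to move; the robot and the scene stay as the last step left them, time stands still between calls to the robot, and variables do not carry over. Pictures are saved under pics/ and viewed, and the job is handed in when it is done.

```bash
ls; mkdir -p pics; python3 - <<'E'
from cell import ctrl, imaging
import cv2, numpy as np
print(ctrl.read_state())
for n in ["scene","top","wrist"]:
    d=imaging.get_image(n); cv2.imwrite(f"pics/{n}0.png",d["img"][:,:,::-1])
    np.savez(f"pics/{n}0.npz",**d)
    print(n,d["fx"],d["fy"],d["cx"],d["cy"],np.round(d["R"],3).tolist(),d["t"])
E
```

```text
pics
{'clock': 0.0, 'qpos': array([-1.18778794,  0.62933393,  0.03843939,  1.51835484, -0.02701337,
        0.99629053, -0.0200038 ]), 'qd': array([-0.00023567,  0.00062777,  0.00016667,  0.0006212 , -0.00017872,
        0.00027256, -0.00141413]), 'tau': array([ 2.01916606e-05, -5.63393104e+01,  1.22582886e+00, -1.93445581e+01,
        1.08931668e-02,  1.08044173e-02, -6.78483488e-06]), 'eef_pos': array([281.73209877, 585.08890188, 230.40114842]), 'tool_rot': array([-1.57266516e+00, -1.10263385e-05, -4.48817080e-01]), 'force': array([-0.35609953, -0.65557368,  0.16980697]), 'torque': array([-0.01671467, -0.00028591,  0.01192166]), 'width': 85.49291852687657}
scene 395.04237878548656 395.04237878548656 318.2698819894069 196.3166631240313 [[0.745, 0.667, -0.002], [0.551, -0.617, -0.562], [-0.377, 0.417, -0.827]] [-403.42736145 -201.49675071 1534.49697403]
top 517.2078652023212 517.2078652023212 323.67893007842554 200.99883917637652 [[0.012, -1.0, 0.003], [-0.982, -0.012, -0.19], [0.19, -0.0, -0.982]] [   8.08877967  529.67025489 1373.39679219]
wrist 309.70691628693146 309.70691628693146 321.00583423826293 200.95294546294562 [[0.434, 0.901, -0.002], [0.857, -0.412, 0.31], [0.279, -0.136, -0.951]] [-647.38819736  -41.25637046  380.73556412]
```

View pics/scene0.png

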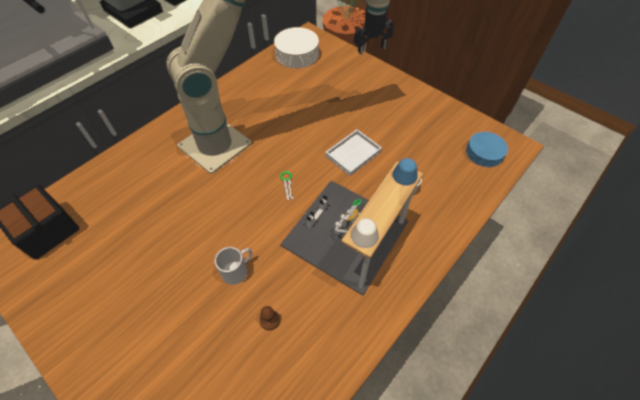

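View pics/top0.png

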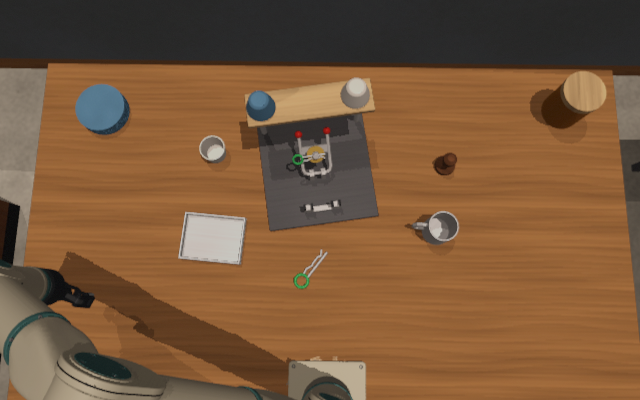

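View pics/wrist0.png

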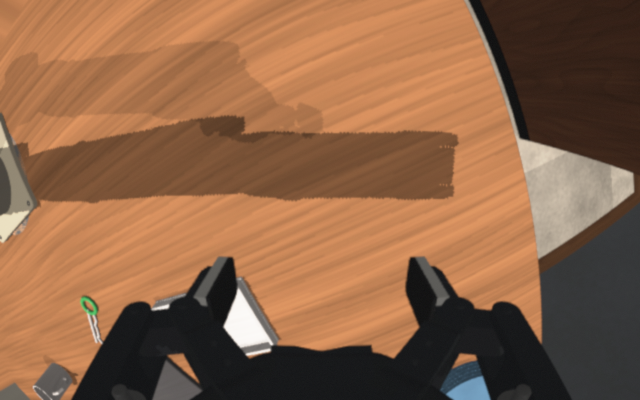

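Candidates for the green loop in the top view: (298,160), on the fork, with its leg through the pin; and (302,281), a bigger loose clip on bare table (a decoy). I choose (298,160). Next is a close crop to check it.

```bash
python3 - <<'E'
import cv2
a=cv2.imread("pics/top0.png")
cv2.imwrite("pics/topc.png",cv2.resize(a[70:240,235:395],None,fx=3.5,fy=3.5,interpolation=cv2.INTER_CUBIC))
b=cv2.imread("pics/scene0.png")
cv2.imwrite("pics/scenec.png",cv2.resize(b[150:300,270:430],None,fx=4,fy=4,interpolation=cv2.INTER_CUBIC))
E
```

```text
(no output)
```

View pics/topc.png

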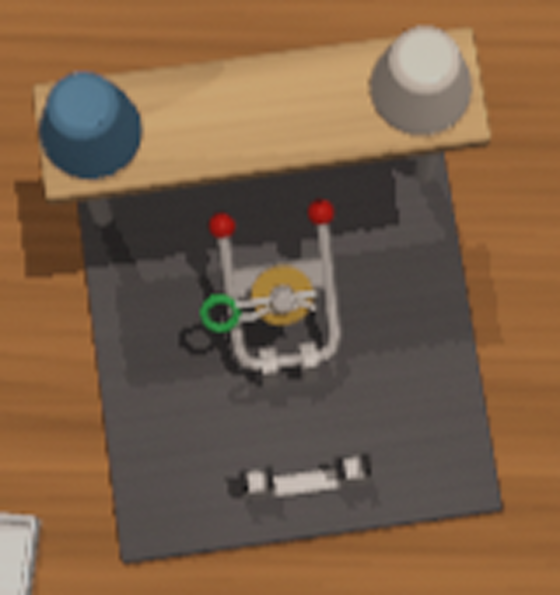

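View pics/scenec.png

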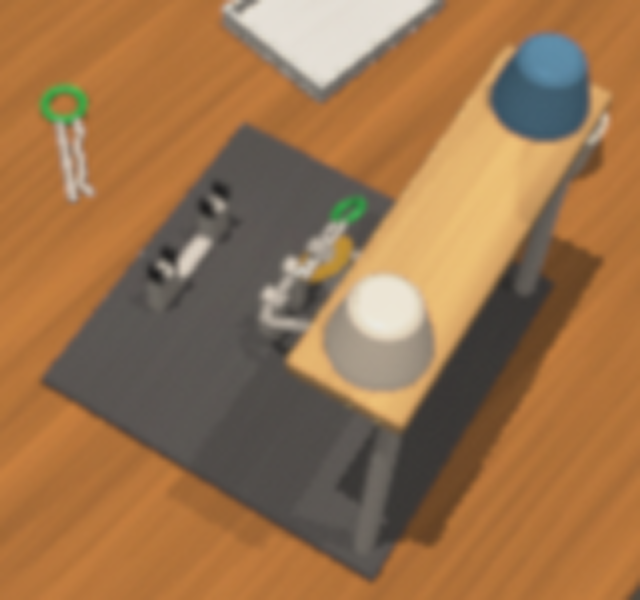

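The crop confirms it: the loop at crop (220,312), pixel (298,159), is ringed to a clip running through the pin over the brass washer. Now I'll fit the poses.

```bash
python3 - <<'E'
import cv2
a=cv2.imread("pics/top0.png")
cv2.imwrite("pics/tray.png",cv2.resize(a[120:280,165:265],None,fx=3.7,fy=3.7,interpolation=cv2.INTER_CUBIC))
E
cat > h.py <<'E'
import numpy as np
from scipy.spatial.transform import Rotation as Ro
from scipy.optimize import least_squares
def cam(n): return dict(np.load(f"pics/{n}.npz"))
def proj(d,X):
    c=np.asarray(X)@d["R"].T+d["t"]
    return np.stack([d["fx"]*c[...,0]/c[...,2]+d["cx"],d["fy"]*c[...,1]/c[...,2]+d["cy"]],-1)
def projw(d,X):
    c=np.asarray(X)@d["R"].T+d["t"]
    r=np.hypot(c[...,0],c[...,1]);th=np.arctan2(r,c[...,2]);s=d["fx"]*th/np.maximum(r,1e-9)
    return np.stack([c[...,0]*s+d["cx"],c[...,1]*s+d["cy"]],-1)
def onplane(d,uv,z):
    r=np.array([(uv[0]-d["cx"])/d["fx"],(uv[1]-d["cy"])/d["fy"],1])
    w=d["R"].T@r; o=-d["R"].T@d["t"]
    return o+w*(z-o[2])/w[2]
def pose(x,y,yaw,P):
    return np.asarray(P,float)@Ro.from_euler('z',yaw).as_matrix().T+[x,y,0]
E
python3 - <<'E'
from h import *
T=cam("top0");S=cam("scene0")
Pt=[(93,38,133),(93,-38,133),(29,48,136),(84,155,250),(84,-155,250),(-92,38,60),(-92,-38,60)]
ut=[(298.4,134.3),(326.7,130.3),(297.9,159.1),(248.4,126.9),(374.7,110.9),(308.1,207.7),(335.6,203.7)]
Ps=[(29,48,136)];us=[(357.3,202.3)]
def f(p):
    x,y,w,xf=p
    a=proj(T,pose(x,y,w,Pt+[(xf,155,12),(xf,-155,12)]))-np.array(ut+[(269.9,230.3),(378.1,215.1)])
    b=proj(S,pose(x,y,w,Ps+[(xf,155,12),(xf,-155,12),(xf+310,-155,12)]))-np.array(us+[(331.3,181.3),(281.3,245.3),(363.8,295)])
    return np.concatenate([a.ravel(),b.ravel()])
r=least_squares(f,[650,0,0.1,-155],loss='soft_l1')
print(r.x);print(f(r.x).reshape(-1,2).round(1).tolist())
for uv,z in [((212,238),5),((212,149),60),((440,228),100),((446,160),88),((302,281),5)]: print(onplane(T,uv,z).round(0))
E
```

```text
[ 6.07489348e+02  3.25231507e+01  1.53490464e-01 -1.30785615e+02]
[[-0.1, -0.1], [-0.1, 0.1], [-0.2, -1.7], [0.3, 2.0], [0.2, 1.0], [0.3, -0.8], [0.4, -0.6], [-0.6, -1.0], [0.5, -1.2], [0.1, -0.7], [-0.4, -1.7], [-1.3, -1.0], [0.0, -0.2]]
[429. 326.   5.]
[672. 328.  60.]
[ 451. -292.  100.]
[ 640. -317.   88.]
[313.  72.   5.]
```

View pics/tray.png

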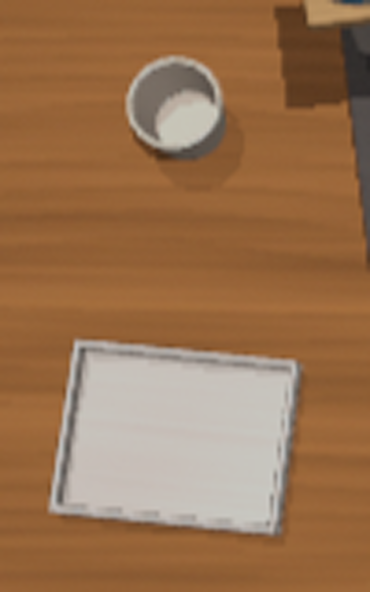

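```bash
cat >> h.py <<'E'
from cell import ctrl, imaging
def cur():
    s=ctrl.read_state(); return s,np.array(s["eef_pos"]),Ro.from_euler('xyz',s["tool_rot"]).as_matrix()
def rel(p,R,P0=None,R0=None):
    if P0 is None: _,P0,R0=cur()
    d=R0.T@(np.asarray(p)-P0)/10; rv=np.degrees(Ro.from_matrix(R0.T@R).as_rotvec())
    return np.round(np.concatenate([d,rv]),2).tolist()
SX,SY,SW=607.5,32.5,0.1535
def st(P): return pose(SX,SY,SW,P)
Rz=Ro.from_euler('z',SW).as_matrix()
def Rclip(t=38): # jaw along slope, tilt t deg, pointing down/back
    c,s=np.cos(np.radians(t)),np.sin(np.radians(t))
    return Rz@np.array([[0,-1,0],[s,0,-c],[c,0,s]]).T
E
python3 - <<'E'
from h import *
T=cam("top0")
q=np.array([(77,341),(299,360),(276,534),(50,513)])/3.7+[165,120]
c=[onplane(T,u,25) for u in q]; print(np.round(c,0)); print("tray",np.mean(c,0), [np.arctan2(*(a-b)[[1,0]]) for a,b in [(c[0],c[3]),(c[1],c[2])]], [np.arctan2(-(a-b)[0],(a-b)[1]) for a,b in [(c[0],c[1]),(c[3],c[2])]])
W=cam("wrist0"); o=-W["R"].T@W["t"]; s,p,R=cur(); print("wristcam in tool",R.T@(o-p), "axis",R.T@W["R"][2])
n=Rz@[-np.sin(np.radians(38)),0,np.cos(np.radians(38))]
L=st((29,48,136)); print("loop",L)
print(rel(L+n*80+[0,0,20],Rclip()))
E
```

```text
[[498. 399.  25.]
 [486. 231.  25.]
 [355. 243.  25.]
 [368. 411.  25.]]
tray [426.77886173 320.85998218  25.        ] [np.float64(-0.09159315360424448), np.float64(-0.08953435754458625)] [np.float64(-0.07386275706743864), np.float64(-0.07981289985084086)]
wristcam in tool [ -79.04547737 -143.0635605    -1.74459701] axis [ 3.10235323e-01  9.50659792e-01 -6.60340887e-05]
loop [628.81991806  84.36965484 136.        ]
[48.94, 1.2, -32.85, 35.02, 53.39, -18.34]
```

```bash
python3 -m inch '[0.6,24.5,-3,-16.4,17.5,26.7,-9.2, 0.6,24.5,-3,-16.4,17.5,26.7,-9.2, 0.6,24.5,-3,-16.4,17.5,26.7,-9.2, 0.6,24.5,-3,-16.4,17.5,26.7,-9.2,0.6,24.5,-3,-16.4,17.5,26.7,-9.2,0.6,24.5,-3,-16.4,17.5,26.7,-9.2,0.6,48.9,0,-32.9,35,53.4,-18.3,0.6,48.9,0,-32.9,35,53.4,-18.3,0.6,48.9,0,-32.9,35,53.4,-18.3,0.6,48.9,0,-32.9,35,53.4,-18.3,0.6,48.9,0,-32.9,35,53.4,-18.3,0.6,48.9,0,-32.9,35,53.4,-18.3]'
python3 - <<'E'
from h import *
import cv2
n=Rz@[-np.sin(np.radians(38)),0,np.cos(np.radians(38))]
L=st((29,48,136)); print(rel(L+n*80,Rclip()))
for k in ["wrist"]:
    d=imaging.get_image(k); np.savez(f"pics/{k}1.npz",**d); cv2.imwrite(f"pics/{k}1.png",d["img"][:,:,::-1])
    print(projw(d,st([(29,48,136),(29,0,136),(93,38,133),(93,-38,133)])))
print(cur()[0])
E
```

```text
clock: 1.35
eef_pos: [493.5, 207.2, 240.9]
tool_rot: [-1.071, -0.109, -1.245]
force: [0.4, -0.2, -0.7]
width: 51.5
[14.58, 7.03, 0.75, 8.8, 11.68, -0.23]
[[338.18257085 306.42019436]
 [329.31761702 335.09561111]
 [375.55937591 302.02408599]
 [360.08151566 342.30327313]]
{'clock': 1.4, 'qpos': array([-0.57804825,  0.30599881, -0.01439238,  2.27582376,  1.17792709,
        0.24748206, -1.35494816]), 'qd': array([-0.06097131, -0.00227681,  0.06366142, -0.01943305, -0.45087268,
       -0.00072452,  0.51631618]), 'tau': array([ -2.25184008, -33.60854387,  -1.94427609, -15.90755403,
         0.70404321,  -0.85104341,   0.14634733]), 'eef_pos': array([494.1776835 , 203.70957932, 240.40438185]), 'tool_rot': array([-1.07115704, -0.11137566, -1.25063922]), 'force': array([-0.232742  , -2.48305422, -1.15343847]), 'torque': array([-0.20147707,  0.48205446, -0.12732888]), 'width': 51.23900157033606}
```

View pics/wrist1.png

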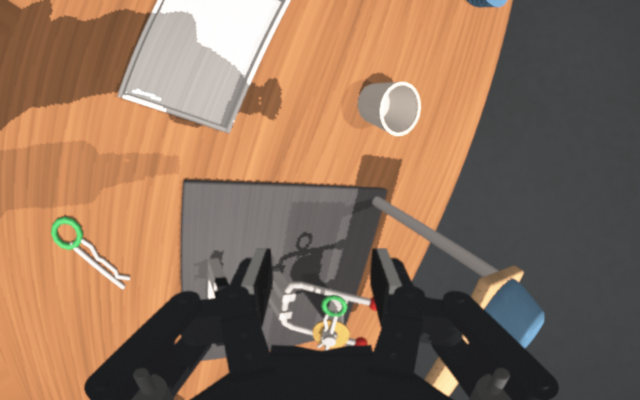

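```bash
python3 -m inch '[0.6,14.6,7,0.7,8.8,11.7,0,0.6,14.6,7,0.7,8.8,11.7,0,0.6,14.6,7,0.7,8.8,11.7,0,0.6,14.6,7,0.7,8.8,11.7,0,0.6,14.6,7,0.7,8.8,11.7,0,0.6,14.6,7,0.7,8.8,11.7,0,0.6,14.6,7,0.7,8.8,11.7,0]'
python3 - <<'E'
from h import *
import cv2
n=Rz@[-np.sin(np.radians(38)),0,np.cos(np.radians(38))]
L=st((29,48,136)); print(rel(L+n*80,Rclip()))
for k in ["wrist","scene","top"]:
    d=imaging.get_image(k); np.savez(f"pics/{k}2.npz",**d); cv2.imwrite(f"pics/{k}2.png",d["img"][:,:,::-1])
    if k=="wrist": print(projw(d,st([(29,48,136),(29,0,136),(93,38,133),(93,-38,133)])))
print(cur()[0]["qpos"])
a=cv2.imread("pics/wrist2.png"); cv2.imwrite("pics/wrist2c.png",cv2.resize(a[230:370,230:430],None,fx=4,fy=4,interpolation=cv2.INTER_CUBIC))
E
```

```text
clock: 2.1
eef_pos: [580.4, 74.5, 198.1]
tool_rot: [-0.909, 0.003, -1.417]
force: [0.2, 0.3, -0.2]
width: 51.3
[-0.24, -0.07, 0.06, 0.1, -0.1, -0.12]
[[321.99554197 204.70539801]
 [322.01543873 260.31892139]
 [375.51587022 200.35069315]
 [370.57208912 272.74490713]]
[ 0.12783863  0.48600131 -0.43285427  2.35147744  2.5398671   0.39531714
 -2.54052378]
```

View pics/wrist2c.png

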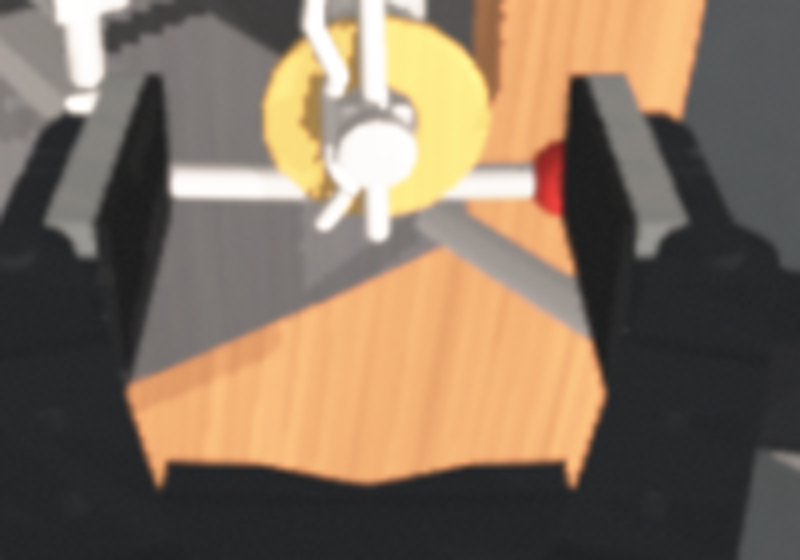

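View pics/scene2.png

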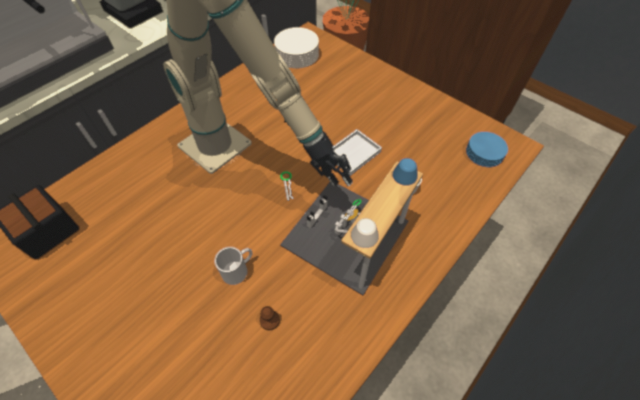

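View pics/wrist2.png

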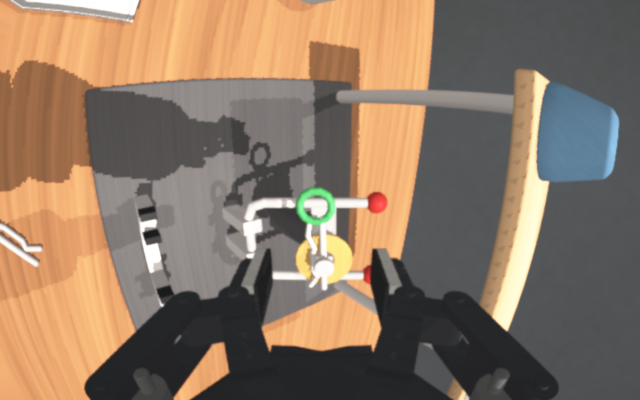

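```bash
python3 - <<'E'
import cv2
a=cv2.imread("pics/wrist2.png"); cv2.imwrite("pics/wrist2d.png",cv2.resize(a[160:300,230:430],None,fx=4,fy=4,interpolation=cv2.INTER_CUBIC))
E
```

```text
(no output)
```

View pics/wrist2d.png

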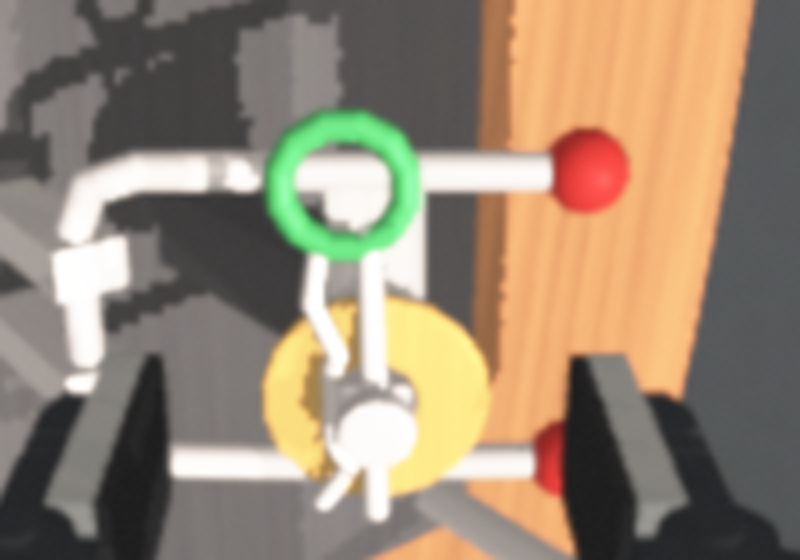

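The loop is at (315.5,206.5), about 6 px downhill of my prediction. That fits the leg at clip x=+5 sitting in the hole, so the loop centre lies 5 mm downhill. I'll refit the stand with this.

```bash
python3 - <<'E'
from h import *
T=cam("top0");S=cam("scene0");W=cam("wrist2");s,p,R=cur()
LP=(25.1,48,132.9)
Pt=[(93,38,133),(93,-38,133),LP]
ut=[(298.4,134.3),(326.7,130.3),(297.9,159.1)]
Pw=[(93,38,133),LP,(29-11*.616,0,136+11*.788)]; uw=[(377.5,202.5),(315.5,206.5),(323.5,268)]
def f(q,w=True):
    x,y,a,xf=q
    r=[(proj(T,pose(x,y,a,Pt+[(xf,155,12),(xf,-155,12)]))-np.array(ut+[(269.9,230.3),(378.1,215.1)])),
     (proj(S,pose(x,y,a,[LP]+[(xf,155,12),(xf,-155,12),(xf+310,-155,12)]))-np.array([(357.3,202.3),(331.3,181.3),(281.3,245.3),(363.8,295)]))]
    if w: r.append((projw(W,pose(x,y,a,Pw))-np.array(uw))*.5)
    return np.concatenate(r).ravel()
for w in (False,True):
    r=least_squares(f,[607,32,0.15,-130],loss='soft_l1',args=(w,)); print(r.x); print(f(r.x,True).reshape(-1,2).round(1).tolist())
x,y,a,_=r.x
open("h.py","a").write(f"SX,SY,SW={x:.1f},{y:.1f},{a:.4f}\nRz=Ro.from_euler('z',SW).as_matrix()\nLP=(25.1,48,132.9)\nn=Rz@[-np.sin(np.radians(38)),0,np.cos(np.radians(38))]\n")
E
python3 - <<'E'
from h import *
L=st(LP);print(L)
print("pre40",rel(L+n*40,Rclip())); print("grasp", rel(L-n*10,Rclip()))
E
```

```text
[ 6.08264302e+02  3.23252261e+01  1.54425118e-01 -1.31505480e+02]
[[-0.1, -0.3], [-0.1, -0.2], [0.1, -0.2], [-0.4, -1.0], [0.7, -1.3], [-1.0, -0.5], [-0.5, -1.6], [-1.3, -0.9], [0.0, -0.1], [-0.7, -1.0], [0.3, -0.8], [-0.4, -0.5]]
[ 6.08463883e+02  3.16578594e+01  1.53479869e-01 -1.31484082e+02]
[[0.2, -0.4], [0.2, -0.3], [0.3, -0.3], [-0.2, -1.1], [0.9, -1.3], [-1.0, -0.4], [-0.5, -1.5], [-1.4, -0.8], [-0.1, 0.1], [-0.7, -0.6], [0.4, -0.4], [-0.3, -0.1]]
[625.96577431  82.973353   132.9       ]
pre40 [-0.13, 4.04, -0.29, 0.21, -0.13, -0.04]
grasp [-0.12, 9.04, -0.27, 0.21, -0.13, -0.04]
```

```bash
python3 -m inch '[0.6,-0.1,4,-0.3,0.2,-0.1,0,0.6,-0.1,6.5,-0.3,0.2,-0.1,0,0.6,-0.1,9,-0.3,0.2,-0.1,0,0.6,-0.1,9,-0.3,0.2,-0.1,0,0.6,-0.1,9,-0.3,0.2,-0.1,0,0.6,-0.1,9,-0.3,0.2,-0.1,0]'
python3 - <<'E'
from h import *
import cv2
L=st(LP); print("grasp", rel(L-n*10,Rclip()),cur()[0]["width"])
for k in ["wrist"]:
    d=imaging.get_image(k); np.savez(f"pics/{k}3.npz",**d); a=d["img"][:,:,::-1]
    print(projw(d,st([LP])))
    cv2.imwrite("pics/wrist3.png",cv2.resize(a[200:400,200:440],None,fx=3.3,fy=3,interpolation=cv2.INTER_CUBIC))
E
```

```text
clock: 2.85
eef_pos: [631.0, 87.6, 127.4]
tool_rot: [-0.905, 0.001, -1.411]
force: [-0.4, -0.2, 0.1]
width: 51.2
grasp [0.39, 0.22, -0.11, -0.15, 0.27, -0.27] 51.2403490792224
[[318.95630464 271.34236948]]
```

View pics/wrist3.png

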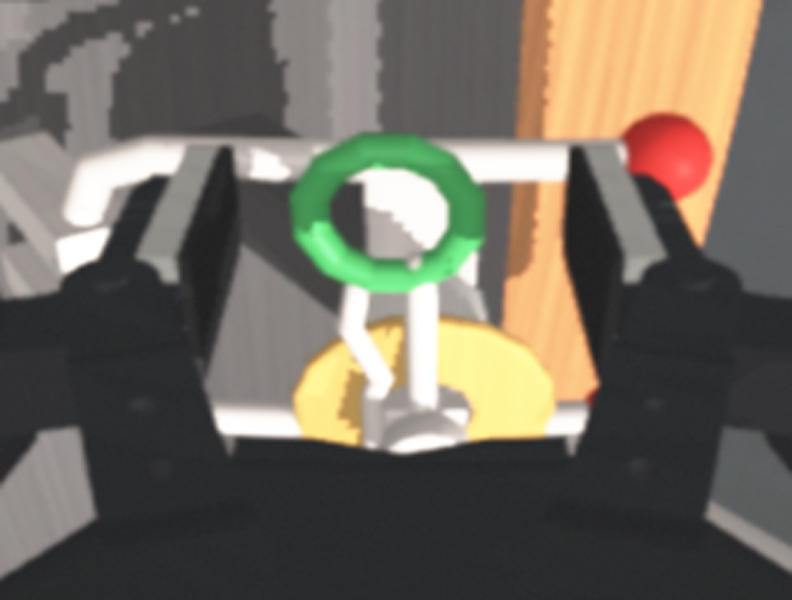

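```bash
python3 - <<'E'
from h import *
d=cam("wrist3"); s,p,R=cur()
for b in (0,3,5,8,20):
  for x in (-11,11):
    u=projw(d,p+R@[x,-b,25.6]); print(b,x,((u-[200,200])*[3.3,3]).round(0))
L=st(LP); print(R.T@(L-p))
E
```

```text
0 -11 [565. 117.]
0 11 [556. 226.]
3 -11 [568. 124.]
3 11 [559. 235.]
5 -11 [570. 130.]
5 11 [560. 241.]
8 -11 [573. 138.]
8 11 [563. 250.]
20 -11 [586. 172.]
20 11 [574. 290.]
[ 3.4407612 -7.7347684 -1.2762748]
```

```bash
python3 -m inch '[0.6,0.4,0.4,-0.1,-0.2,0.3,-0.3,0.6,0.4,0.4,-0.1,-0.2,0.3,-0.3,0.6,0.4,0.4,-0.1,-0.2,0.3,-0.3]'
python3 - <<'E'
from h import *
L=st(LP); print("grasp", rel(L-n*11.5,Rclip()),cur()[0]["qpos"])
E
```

```text
clock: 3.2
eef_pos: [634.0, 82.5, 122.8]
tool_rot: [-0.909, 0.001, -1.421]
force: [0.3, -0.0, -0.2]
width: 51.0
grasp [-0.17, -0.13, -0.0, 0.05, -0.17, 0.09] [ 0.1156242   0.70595582 -0.43615335  2.26296114  2.60274916  0.53150388
 -2.55020168]
```

```bash
python3 -m inch '[0.6,-0.1,-0.1,0,0,0,0,0.2,-0.1,-0.1,0,0,0,0,0.2,-0.1,-0.1,0,0,0,0,0.2,-0.1,-0.1,0,0,0,0,0.2,-0.1,-0.1,0,0,0,0,0.2,-0.1,-0.1,0,0,0,0,0.2,-0.1,-0.1,0,0,0,0]'
python3 - <<'E'
from h import *
import cv2
print(cur()[0])
d=imaging.get_image("wrist"); np.savez("pics/wrist4.npz",**d); a=d["img"][:,:,::-1]
cv2.imwrite("pics/wrist4.png",cv2.resize(a[200:400,200:440],None,fx=3.3,fy=3,interpolation=cv2.INTER_CUBIC))
E
```

```text
clock: 3.9
eef_pos: [633.2, 83.9, 123.4]
tool_rot: [-0.909, 0.001, -1.42]
force: [-1.1, 0.4, 0.9]
width: 27.1
{'clock': 3.9, 'qpos': array([ 0.1128988 ,  0.70436857, -0.4363754 ,  2.26421508,  2.60049249,
        0.5315379 , -2.55072433]), 'qd': array([-5.62144267e-04,  9.42408153e-05, -2.34932453e-05,  1.39932143e-04,
       -2.40378059e-03,  2.37525642e-03,  1.34368264e-03]), 'tau': array([ 2.18327078e-01, -4.59400713e+01, -4.35013711e+00, -7.70413131e+00,
        7.21283611e-01,  2.35295087e+00, -2.79184029e-02]), 'eef_pos': array([633.19452184,  83.8715917 , 123.35633985]), 'tool_rot': array([-9.08762480e-01,  9.52005299e-04, -1.41998239e+00]), 'force': array([-1.09598256,  0.38269236,  0.93592599]), 'torque': array([-0.01631527,  0.62641614,  0.04272278]), 'width': 27.081505579918275}
```

View pics/wrist4.png

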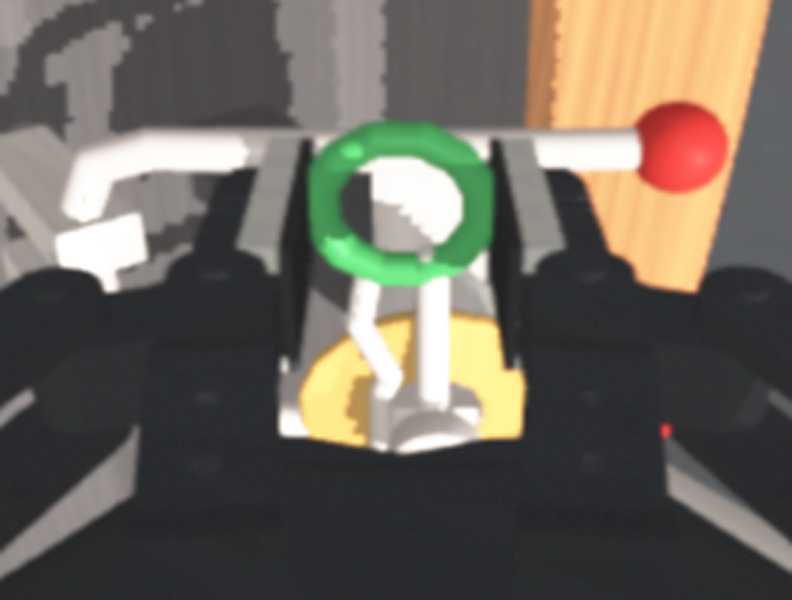

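```bash
python3 -m inch '[0.1,-0.4,0,0,0,0,0,0.1,-0.8,0,0,0,0,0,0.1,-1.2,0,0,0,0,0,0.1,-1.6,0,0,0,0,0,0.1,-2,0,0,0,0,0,0.1,-2.4,0,0,0,0,0,0.1,-2.8,0,0,0,0,0,0.1,-3.2,0,0,0,0,0,0.1,-3.8,0,0,0,0,0,0.1,-4.5,0,0,0,0,0,0.1,-5,0,0,0,0,0,0.1,-5,0,0,0,0,0]'
python3 - <<'E'
from h import *
import cv2
s=cur()[0];print(s["force"],s["torque"],s["width"])
d=imaging.get_image("wrist"); np.savez("pics/wrist5.npz",**d); a=d["img"][:,:,::-1]
cv2.imwrite("pics/wrist5.png",cv2.resize(a[200:400,200:440],None,fx=3.3,fy=3,interpolation=cv2.INTER_CUBIC))
E
```

```text
clock: 5.15
eef_pos: [625.4, 135.0, 123.4]
tool_rot: [-0.909, 0.002, -1.418]
force: [0.3, -0.2, 0.2]
width: 27.0
[ 0.31452689 -0.18884366  0.16023928] [-0.08820634  0.72692836 -0.02467506] 26.993228479788932
```

View pics/wrist5.png

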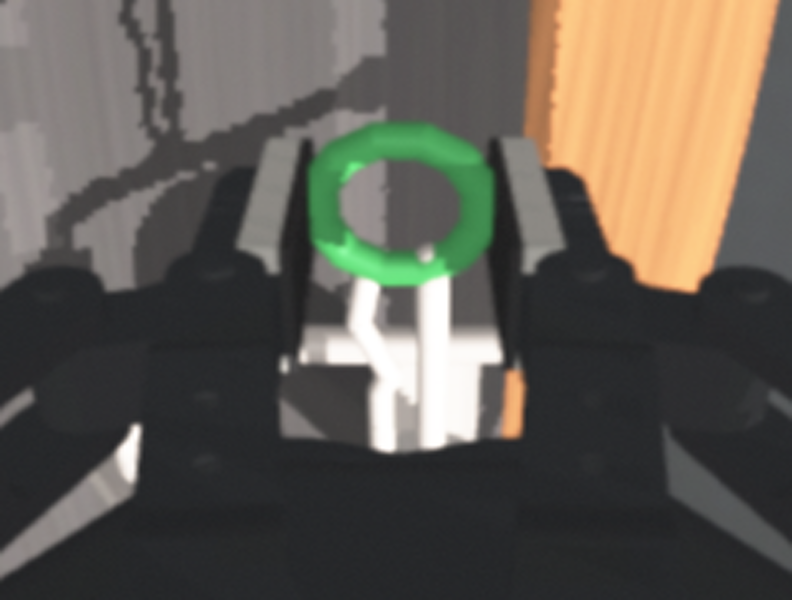

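The clip is out and still held square: ring at (400,205), both legs parallel below it, width 27 mm. Next I retract along the tool axis and go over the tray.

```bash
python3 -m inch '[0.1,-0.5,-3,0,0,0,0,0.1,-1,-6,0,0,0,0,0.1,-2,-9,0,0,0,0,0.1,-2,-9,0,0,0,0,0.1,-2,-9,0,0,0,0]'
cat >> h.py <<'E'
TX,TY,TW=426.8,321,-0.083
def tr(P): return pose(TX,TY,TW,P)
def Rdown(a): # jaw dir (tool z) at world yaw a, pointing down
    return Ro.from_euler('z',a).as_matrix()@np.array([[0,-1,0],[0,0,-1],[1,0,0]]).T
E
python3 - <<'E'
from h import *
s=cur()[0];print(s["force"],s["qpos"])
L=tr((0,28,110)); print(L,rel(L,Rdown(TW)))
E
```

```text
clock: 5.7
eef_pos: [568.5, 144.4, 195.1]
tool_rot: [-0.907, 0.0, -1.42]
force: [0.1, -0.7, -0.2]
width: 27.0
[ 0.10314465 -0.74323629 -0.16700976] [-0.09257054  0.49280344 -0.39576548  2.34969706  2.3505485   0.46584734
 -2.52622469]
[429.12133258 348.90360936 110.        ] [-22.3, 0.11, -13.7, -37.86, 12.87, -4.46]
```

```bash
python3 -m inch '[0.1,-4,-0.5,-2,-7,2.3,-0.8,0.1,-8,-1,-4,-14,4.6,-1.6,0.1,-12,-1.5,-6,-21,7,-2.4,0.1,-16,-2,-8,-27,9,-3.2,0.1,-19,-2.5,-9.5,-32,11,-3.8,0.1,-22.3,-3,-11.2,-37.9,12.9,-4.5,0.1,-22.3,-3,-11.2,-37.9,12.9,-4.5,0.1,-22.3,-3,-11.2,-37.9,12.9,-4.5,0.1,-22.3,-3,-11.2,-37.9,12.9,-4.5,0.1,-22.3,-3,-11.2,-37.9,12.9,-4.5]'
python3 - <<'E'
from h import *
import cv2
s=cur()[0];print(s["force"],s["qpos"])
print(rel(tr((0,28,110)),Rdown(TW)))
d=imaging.get_image("wrist"); np.savez("pics/wrist6.npz",**d); a=d["img"][:,:,::-1]
cv2.imwrite("pics/wrist6.png",a)
E
```

```text
clock: 6.7
eef_pos: [433.1, 348.6, 147.3]
tool_rot: [-1.577, -0.0, -1.665]
force: [1.3, -0.5, -1.9]
width: 27.0
[ 1.29068879 -0.50801721 -1.88542987] [-0.36104859  0.66415902 -0.56811999  1.85064277  0.48673061  0.77357681
 -1.28453422]
[0.01, 3.73, -0.38, 0.38, -0.65, 0.01]
```

View pics/wrist6.png

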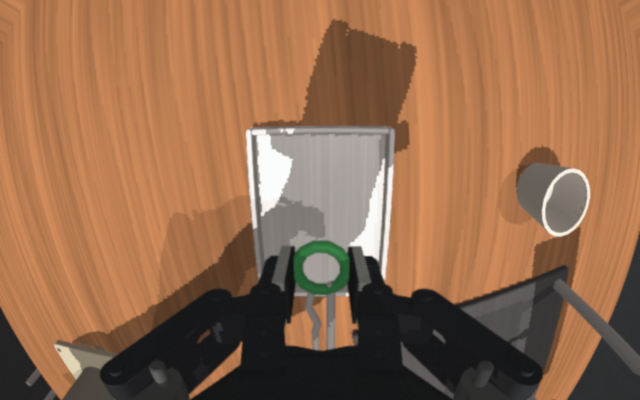

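```bash
python3 - <<'E'
from h import *
import cv2
d=cam("wrist6"); s,p,R=cur()
print(projw(d,tr([(-65,85,25),(65,85,25),(65,-85,25),(-65,-85,25)])).round(0))
for b in (0,3,5,8):
  for x in (-11,11):
    for z in(-13.5,13.5):
      u=projw(d,p+R@[x,-b,z]); print(b,x,((u-[240,220])*6).round(0))
# ring depth
for b in (4,7,10,13,16,19):
   u=projw(d,p+R@[[0,0][0],-b,0]) if 0 else projw(d,p+R@np.array([0,-b,0])); print("ring",b,((u-[240,220])*6).round(0))
cv2.imwrite("pics/w6c.png",cv2.resize(d["img"][220:310,240:370,::-1],None,fx=6,fy=6,interpolation=cv2.INTER_CUBIC))
E
```

```text
[[242. 130.]
 [392. 128.]
 [381. 295.]
 [258. 295.]]
0 -11 [213.  27.]
0 -11 [535.  23.]
0 11 [231. 255.]
0 11 [536. 253.]
3 -11 [208.  41.]
3 -11 [536.  37.]
3 11 [227. 272.]
3 11 [537. 270.]
5 -11 [205.  51.]
5 -11 [537.  47.]
5 11 [224. 284.]
5 11 [538. 282.]
8 -11 [200.  65.]
8 -11 [538.  62.]
8 11 [220. 301.]
8 11 [539. 300.]
ring 4 [376. 165.]
ring 7 [374. 181.]
ring 10 [372. 198.]
ring 13 [370. 216.]
ring 16 [368. 234.]
ring 19 [366. 254.]
```

View pics/w6c.png

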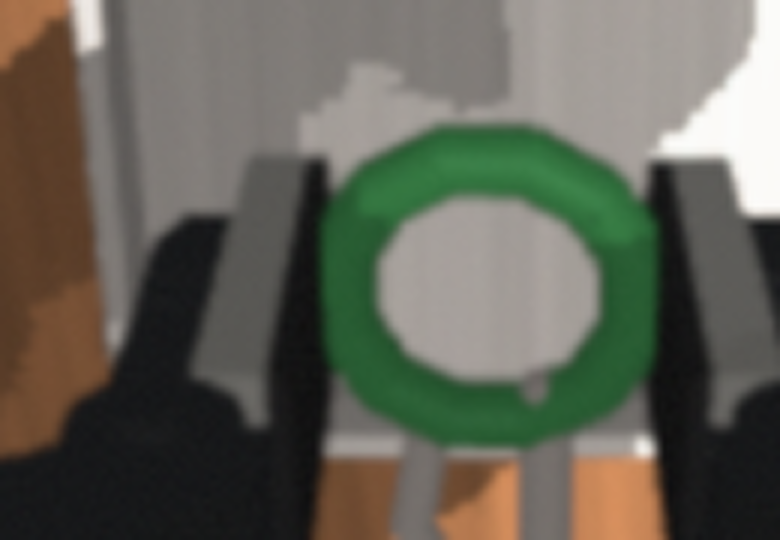

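```bash
python3 - <<'E'
from h import *
import cv2
d=imaging.get_image("wrist"); d=imaging.get_image("wrist"); s,p,R=cur(); print(s["clock"],p,s["qd"].round(3))
o=-d["R"].T@d["t"]; print("wristcam in tool",R.T@(o-p), R.T@d["R"].T[:,2])
for b in (0,3,5,8):
  for x in (-11,11):
    for z in(-13.5,13.5):
      u=projw(d,p+R@[x,-b,z]); print(b,x,((u-[240,220])*6).round(0))
for b in (4,7,10,13,16,19):
   u=projw(d,p+R@np.array([0,-b,0])); print("ring",b,((u-[240,220])*6).round(0))
cv2.imwrite("pics/w7c.png",cv2.resize(d["img"][220:310,240:370,::-1],None,fx=6,fy=6,interpolation=cv2.INTER_CUBIC))
E
```

```text
6.85 [427.13449421 351.08106406 147.58087387] [ 0.042 -0.024  0.062  0.017  0.022  0.018  0.014]
wristcam in tool [ -80.56121226 -143.45400618   -2.04344957] [ 0.3067561   0.95178711 -0.00141214]
0 -11 [354. 144.]
0 -11 [669. 145.]
0 11 [361. 361.]
0 11 [658. 361.]
3 -11 [352. 160.]
3 -11 [672. 161.]
3 11 [359. 379.]
3 11 [661. 379.]
5 -11 [350. 171.]
5 -11 [674. 171.]
5 11 [357. 391.]
5 11 [663. 391.]
8 -11 [348. 187.]
8 -11 [678. 187.]
8 11 [355. 410.]
8 11 [666. 410.]
ring 4 [511. 280.]
ring 7 [512. 297.]
ring 10 [512. 316.]
ring 13 [512. 334.]
ring 16 [513. 354.]
ring 19 [513. 374.]
```

View pics/w7c.png

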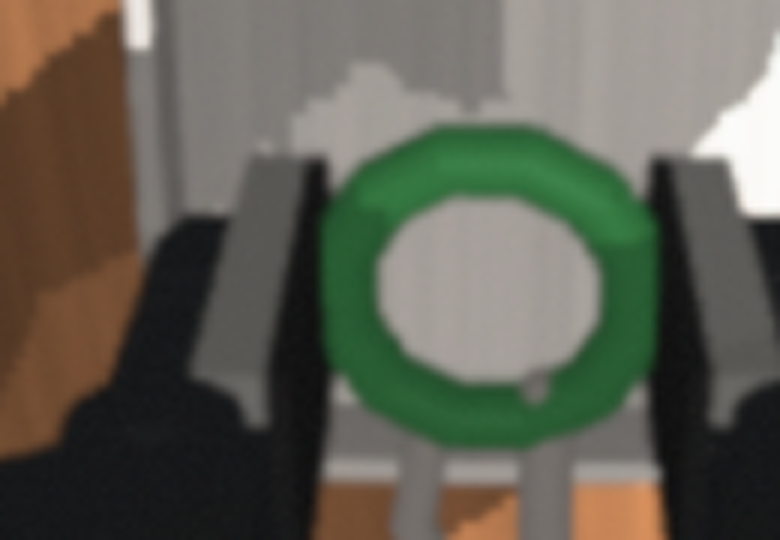

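```bash
python3 -m inch '[0.1,0,4,0.1,0,0,0,0.1,0,8,0.1,0,0,0,0.1,0.1,11,0.1,0,0,0,0.1,0.1,12.8,0.1,0,0,0,0.1,0.1,12.8,0.1,0,0,0,0.1,0.1,12.8,0.1,0,0,0,0.1,0.1,12.8,0.1,0,0,0,0.1,0.1,12.8,0.1,0,0,0]'
python3 - <<'E'
from h import *
import cv2
s=cur()[0];print(s["force"],s["torque"])
print(rel(tr((0,28,8)),Rdown(TW)))
d=imaging.get_image("wrist"); d=imaging.get_image("wrist"); np.savez("pics/wrist8.npz",**d); a=d["img"][:,:,::-1]
cv2.imwrite("pics/wrist8.png",a)
cv2.imwrite("pics/top8.png",cv2.resize(imaging.get_image("top")["img"][170:300,150:300,::-1],None,fx=5,fy=4.5))
E
```

```text
clock: 7.65
eef_pos: [430.5, 348.3, 22.5]
tool_rot: [-1.572, 0.001, -1.655]
force: [0.2, -0.5, -0.6]
width: 27.3
[ 0.23069764 -0.46350223 -0.55885703] [-0.00098544  0.00190034  0.02206014]
[-0.05, 1.45, -0.14, 0.06, -0.06, -0.05]
```

View pics/wrist8.png

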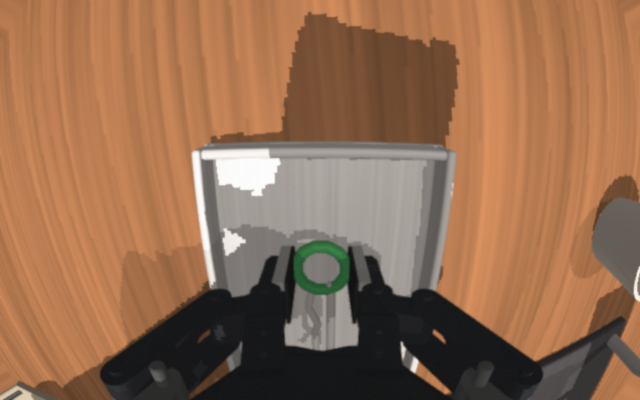

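```bash
python3 -c "
from h import *
print(cur()[1])"
python3 -m inch '[0.1,0,0.5,-0.1,0,0,0,0.1,0,0.9,-0.1,0,0,0,0.1,0,0.9,-0.1,0,0,0,0.1,0,0.9,-0.1,0,0,0]'; python3 -m inch '[0.1,0,0.2,0,0,0,0,0.1,0,0.2,0,0,0,0,0.1,0,0.2,0,0,0,0]'
```

```text
[430.07447144 348.16429765  22.21818367]
clock: 8.2
eef_pos: [428.3, 347.9, 12.1]
tool_rot: [-1.574, -0.001, -1.654]
force: [1.0, 1.0, -0.6]
width: 27.0
clock: 8.5
eef_pos: [428.5, 348.0, 10.4]
tool_rot: [-1.573, -0.001, -1.654]
force: [0.3, -0.2, 0.3]
width: 26.7
```

```bash
python3 -m inch '[0.1,0,0.2,0,0,0,0,0.1,0,0.2,0,0,0,0,0.1,0,0.2,0,0,0,0]'; python3 -m inch '[0.1,0,0.2,0,0,0,0,0.1,0,0.2,0,0,0,0,0.1,0,0.2,0,0,0,0]'; python3 -m inch '[0.1,0,0.15,0,0,0,0,0.1,0,0.15,0,0,0,0,0.1,0,0.15,0,0,0,0]'
```

```text
clock: 8.8
eef_pos: [428.5, 348.0, 8.3]
tool_rot: [-1.574, -0.001, -1.654]
force: [-0.1, -0.2, -0.7]
width: 27.2
clock: 9.1
eef_pos: [428.5, 348.0, 6.3]
tool_rot: [-1.574, -0.001, -1.654]
force: [0.8, -0.3, -1.1]
width: 27.0
clock: 9.4
eef_pos: [428.6, 348.2, 5.1]
tool_rot: [-1.573, -0.0, -1.654]
force: [-0.0, -0.9, 2.6]
width: 26.9
```

```bash
python3 -m inch '[0.1,0,0.1,0,0,0,0,0.1,0,0.1,0,0,0,0,0.1,0,0.1,0,0,0,0]'
python3 - <<'E'
from h import *
import cv2
d=imaging.get_image("wrist"); a=d["img"][:,:,::-1]
cv2.imwrite("pics/wrist9.png",cv2.resize(a[200:400,200:440],None,fx=3.3,fy=3,interpolation=cv2.INTER_CUBIC))
E
```

```text
clock: 9.7
eef_pos: [428.6, 348.2, 5.0]
tool_rot: [-1.572, -0.0, -1.654]
force: [-1.3, -0.8, 11.7]
width: 27.0
```

View pics/wrist9.png

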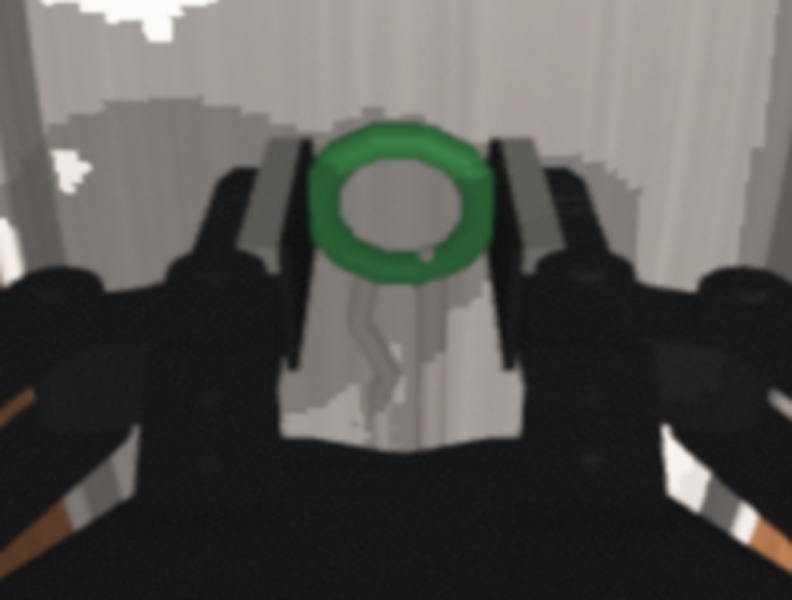

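```bash
python3 - <<'E'
from h import *
import cv2
d=imaging.get_image("wrist"); a=d["img"][:,:,::-1]
c=a[230:350,280:360]; c=cv2.convertScaleAbs(c,alpha=1.4)
c=cv2.resize(c,None,fx=5,fy=5,interpolation=cv2.INTER_CUBIC)
S=imaging.get_image("scene"); np.savez("pics/scene9.npz",**S)
b=cv2.resize(S["img"][120:190,300:400,::-1],None,fx=4,fy=4,interpolation=cv2.INTER_CUBIC)
o=np.zeros((600,800,3),np.uint8); o[:c.shape[0],:c.shape[1]]=c; o[:b.shape[0],400:800]=b
cv2.imwrite("pics/c10.png",o)
print(proj(S,tr([(0,28,8),(0,-44,8)])))
E
```

```text
[[357.19809399 148.03953594]
 [343.99299206 158.04009207]]
```

View pics/c10.png

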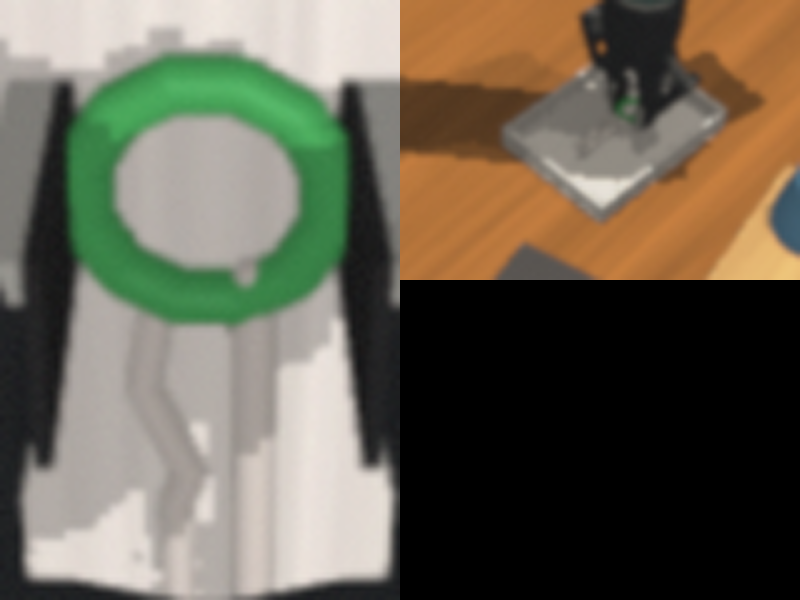

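```bash
python3 - <<'E'
from h import *
T=cam("top0")
s=onplane(T,(291.3,166.6),12); L=st(LP); print(s,L,(s-L)[:2]/121)
E
```

```text
[636.34893076 108.57288211  12.        ] [625.96577431  82.973353   132.9       ] [0.08581121 0.21156636]
```

```bash
python3 -m inch '[0.36,0,0,0,0,0,0,0.4,0,0,0,0,0,0,0.45,0,0,0,0,0,0,0.5,0,0,0,0,0,0,0.5,0,0,0,0,0,0,0.5,0,0,0,0,0,0]'
python3 - <<'E'
from h import *
import cv2
d=imaging.get_image("wrist"); a=d["img"][:,:,::-1]
cv2.imwrite("pics/wrist11.png",cv2.resize(a[200:400,200:440],None,fx=3.3,fy=3,interpolation=cv2.INTER_CUBIC))
E
```

```text
clock: 10.45
eef_pos: [428.5, 347.9, 3.7]
tool_rot: [-1.574, -0.001, -1.654]
force: [-0.1, 0.4, -0.4]
width: 42.9
```

View pics/wrist11.png

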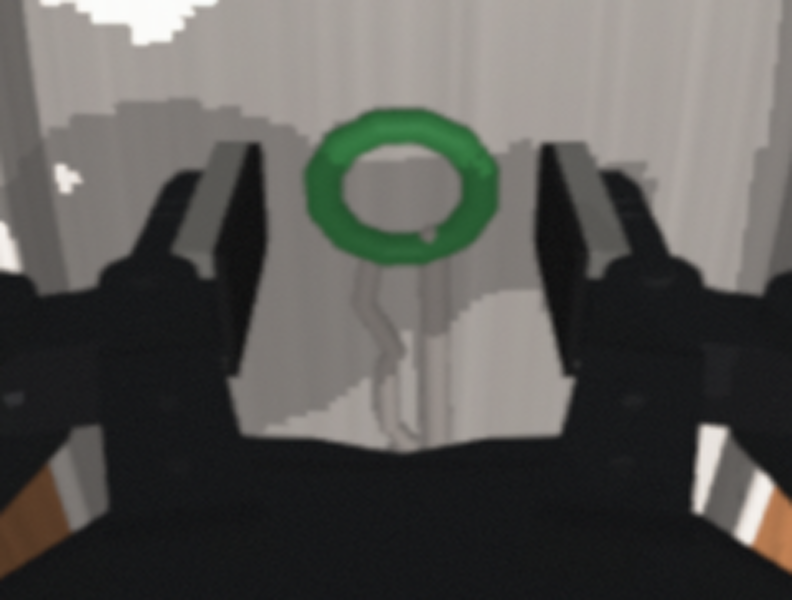

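The clip dropped only a few mm and lies flat in the tray, clear of the pads. I'll lift off and look.

```bash
python3 -m inch '[0.5,0,-2,0,0,0,0,0.5,0,-5,0,0,0,0,0.5,0,-10,0,0,0,0,0.5,0,-15,0,0,0,0,0.5,0,-20,0,0,0,0,0.5,0,-20,0,0,0,0,0.5,0,-20,0,0,0,0]'
python3 - <<'E'
from h import *
import cv2
d=imaging.get_image("wrist"); cv2.imwrite("pics/wrist12.png",d["img"][:,:,::-1])
for f in (1,-1):
  A=Rz@np.diag([1,1,1])
  # pinch orientation: jaw along stand y; tool y=-n dir
  t=np.radians(38); ty=np.array([np.sin(t),0,-np.cos(t)]); tz=np.array([0,f,0.]); tx=np.cross(ty,tz)
  R=Rz@np.stack([tx,ty,tz],1)
  print(f,rel(st((93,38,133))+n*90,R))
print(cur()[0]["qpos"])
E
```

```text
clock: 11.2
eef_pos: [429.6, 348.2, 205.0]
tool_rot: [-1.571, 0.001, -1.655]
force: [0.4, 0.3, 0.7]
width: 42.9
1 [25.37, -0.06, 23.3, 34.38, -99.27, -26.99]
-1 [25.37, -0.06, 23.3, 25.35, 73.39, 32.29]
[-0.32522306  0.58826122 -0.62462346  1.81063927  0.43088     0.88525167
 -1.23349888]
```

View pics/wrist12.png

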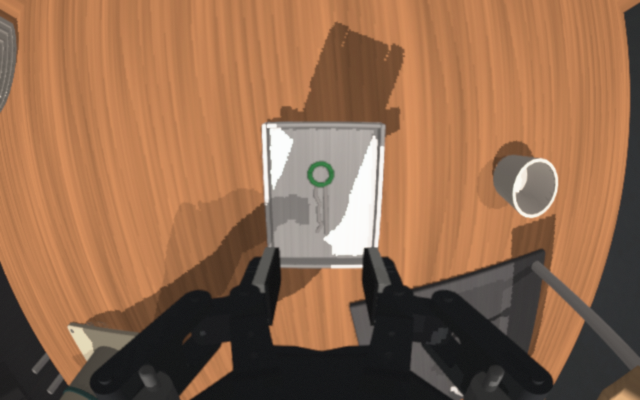

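The wrist view shows the clip inside the tray, loop at (320,174) and legs running to (320,235). Now the fork: pinch the left ball along stand y, with the gripper tilted 38° from the front.

```bash
cat >> h.py <<'E'
def Rp(t=38):
    t=np.radians(t); ty=np.array([np.sin(t),0,-np.cos(t)]); tz=np.array([0,1.,0]); tx=np.cross(ty,tz)
    return Rz@np.stack([tx,ty,tz],1)
def arc(phi,b=12,t=38,r=118):
    f=np.radians(phi); P=st((r*np.cos(f),38,60+r*np.sin(f))); R=Rp(t)
    return P+R[:,1]*b, R
E
python3 - <<'E'
from h import *
print(rel(st((93,38,133))+n*160,Rp(38)))
E
python3 -m inch '[0.5,6,-4,6,6,-20,-6,0.5,9,-5,9,10,-30,-8,0.5,12,-5,11,15,-42,-11,0.5,14,-5,13,18,-50,-13,0.5,14,-5,13,18,-50,-13,0.5,14,-5,13,18,-50,-13,0.5,14,-5,13,18,-50,-13]'
python3 - <<'E'
from h import *
print(rel(st((93,38,133))+n*160,Rp(38)),cur()[0]["qpos"])
E
```

```text
[26.39, -5.56, 19.09, 34.38, -99.27, -26.99]
clock: 11.95
eef_pos: [545.0, 196.7, 251.0]
tool_rot: [-1.39, -0.325, -0.795]
force: [0.8, -0.3, 0.5]
width: 42.8
[12.4, 2.33, -5.77, 16.24, -49.19, -13.43] [-0.07106628  0.46772097 -0.68976987  1.96417694  0.89768298  0.7901521
 -0.5175897 ]
```

```bash
python3 -m inch '[0.5,4,1,-2,5,-16,-4,0.5,8,1.5,-4,10,-32,-9,0.5,12.4,2.3,-5.8,16.2,-49.2,-13.4,0.5,12.4,2.3,-5.8,16.2,-49.2,-13.4,0.5,12.4,2.3,-5.8,16.2,-49.2,-13.4,0.5,12.4,2.3,-5.8,16.2,-49.2,-13.4,0.5,12.4,2.3,-5.8,16.2,-49.2,-13.4,0.5,12.4,2.3,-5.8,16.2,-49.2,-13.4,0.5,12.4,2.3,-5.8,16.2,-49.2,-13.4]'
python3 - <<'E'
from h import *
import cv2
print(rel(st((93,38,133))+n*160,Rp(38)),cur()[0]["qpos"])
d=imaging.get_image("wrist"); d=imaging.get_image("wrist"); cv2.imwrite("pics/wrist13.png",d["img"][:,:,::-1])
print(projw(d,st([(93,38,133),(93,-38,133)])))
print(rel(*arc(38)))
E
```

```text
clock: 12.85
eef_pos: [597.6, 68.6, 260.2]
tool_rot: [-1.566, -0.663, 0.144]
force: [0.6, -0.0, 0.2]
width: 42.7
[-0.1, 0.06, -0.02, 0.07, -0.45, 0.01] [ 0.34110023  0.40401201 -0.67438353  2.24328063  1.93818975  0.3019386
 -0.34406071]
[[322.20550902 180.72167826]
 [248.56305081 181.59079428]]
[-0.28, 17.32, -0.07, 0.05, -0.39, 0.13]
```

View pics/wrist13.png

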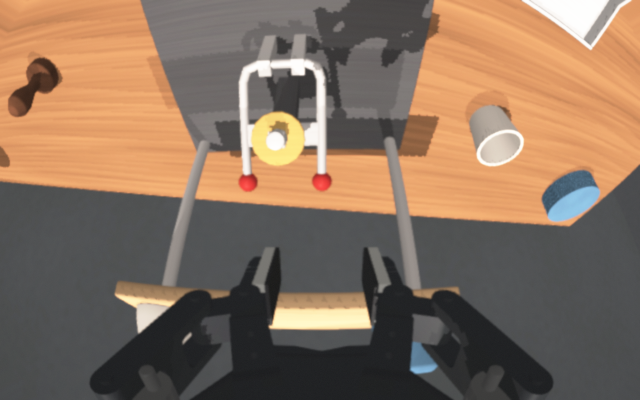

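```bash
python3 -m inch '[0.5,-0.3,4,0,0,-0.4,0,0.5,-0.3,8,-0.1,0,-0.4,0,0.5,-0.3,11,-0.1,0,-0.4,0,0.5,-0.3,13,-0.1,0,-0.4,0,0.5,-0.3,13,-0.1,0,-0.4,0,0.5,-0.3,13,-0.1,0,-0.4,0,0.5,-0.3,13,-0.1,0,-0.4,0]'
python3 - <<'E'
from h import *
print(rel(*arc(38)),cur()[0]["qpos"])
E
```

```text
clock: 13.65
eef_pos: [675.3, 80.3, 158.7]
tool_rot: [-1.574, -0.667, 0.157]
force: [-0.6, 0.2, 1.0]
width: 42.5
[-0.08, 4.46, 0.03, 0.07, 0.14, 0.24] [ 0.32227566  0.72707893 -0.72916872  2.13966411  2.18558494  0.52770013
 -0.46733989]
```

```bash
python3 -m inch '[0.5,-0.1,2,0,0,0,0,0.5,-0.1,3.5,0,0,0,0,0.5,-0.1,4.4,0,0,0,0,0.5,-0.1,4.4,0,0,0,0,0.5,-0.1,4.4,0,0,0,0,0.5,-0.1,4.4,0,0,0,0]'
python3 - <<'E'
from h import *
import cv2
print(rel(*arc(38)))
d=imaging.get_image("wrist"); a=d["img"][:,:,::-1]
print(((projw(d,st([(93,38,133)]))-[200,200])*[3.3,3]))
cv2.imwrite("pics/wrist14.png",cv2.resize(a[200:400,200:440],None,fx=3.3,fy=3,interpolation=cv2.INTER_CUBIC))
E
```

```text
clock: 14.25
eef_pos: [701.5, 83.9, 123.4]
tool_rot: [-1.574, -0.667, 0.156]
force: [0.0, 0.3, -1.3]
width: 42.6
[0.03, 0.04, 0.06, 0.07, 0.12, 0.24]
[[414.64030472 218.48270777]]
```

View pics/wrist14.png

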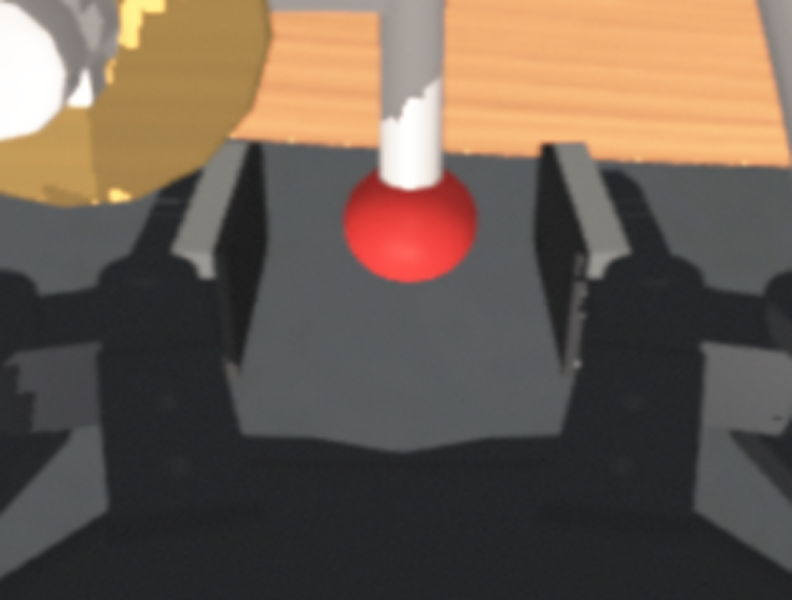

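```bash
python3 -m inch '[0.5,0,0.3,0,0,0,0,0.1,0,0.3,0,0,0,0,0.1,0,0.3,0,0,0,0,0.1,0,0.3,0,0,0,0,0.1,0,0.3,0,0,0,0,0.1,0,0.3,0,0,0,0,0.1,0,0.3,0,0,0,0]'
python3 - <<'E'
from h import *
import cv2
s,p,R=cur();b=(R.T@(p-st((93,38,133))))[1];print("b",b)
for ph in (45,52,60,68,76,84,92,100): print(ph,rel(*arc(ph,b=b)))
E
```

```text
clock: 15.0
eef_pos: [703.2, 85.5, 120.3]
tool_rot: [-1.572, -0.667, 0.157]
force: [-2.3, 5.3, 4.6]
width: 16.0
b 15.386529719523967
45 [-0.02, -1.41, -0.07, -0.07, 0.14, 0.19]
52 [-0.28, -2.83, -0.07, -0.07, 0.14, 0.19]
60 [-0.78, -4.4, -0.07, -0.07, 0.14, 0.19]
68 [-1.5, -5.88, -0.06, -0.07, 0.14, 0.19]
76 [-2.41, -7.25, -0.06, -0.07, 0.14, 0.19]
84 [-3.51, -8.47, -0.05, -0.07, 0.14, 0.19]
92 [-4.77, -9.54, -0.05, -0.07, 0.14, 0.19]
100 [-6.16, -10.41, -0.05, -0.07, 0.14, 0.19]
```

```bash
python3 -m inch '[0.05,0,-0.7,-0.05,0,0,0,0.05,0,-1.4,-0.05,0,0,0,0.05,-0.15,-2.1,-0.05,0,0,0,0.05,-0.28,-2.8,-0.05,0,0,0,0.05,-0.5,-3.6,-0.05,0,0,0,0.05,-0.8,-4.4,-0.05,0,0,0,0.05,-0.8,-4.4,-0.05,0,0,0,0.05,-0.8,-4.4,-0.05,0,0,0]'
python3 - <<'E'
from h import *
import cv2
s,p,R=cur();print(s["force"],p)
d=imaging.get_image("wrist"); a=d["img"][:,:,::-1]
print(((projw(d,arc(60,0)[0])-[200,200])*[3.3,3]), rel(*arc(60,15.4)))
cv2.imwrite("pics/wrist15.png",a)
E
```

```text
clock: 15.8
eef_pos: [666.2, 79.9, 146.3]
tool_rot: [-1.567, -0.657, 0.154]
force: [-3.6, 6.1, -7.5]
width: 16.3
[-3.55023109  6.06444445 -7.47623498] [666.21933765  79.88150603 146.31662572]
[405.64755385 256.48311438] [0.55, -0.06, -0.08, -0.22, 0.02, -0.33]
```

View pics/wrist15.png

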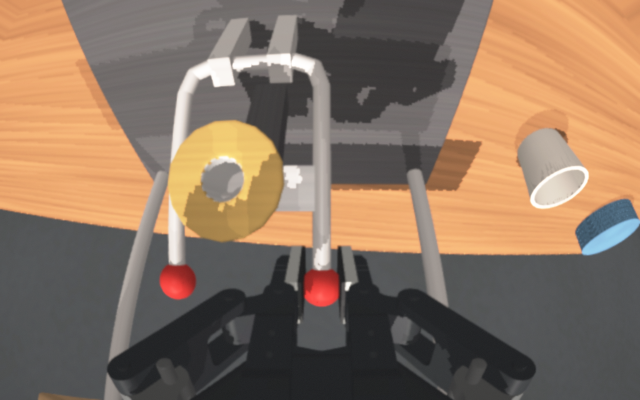

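```bash
python3 -m inch '[0.05,-0.1,-0.75,0,0,0,0,0.05,-0.4,-1.5,0,0,0,0,0.05,-0.8,-2.2,0,0,0,0,0.05,-1.3,-2.9,0,0,0,0,0.05,-1.8,-3.5,0,0,0,0,0.05,-2.4,-4.1,0,0,0,0,0.05,-3,-4.6,0,0,0,0,0.05,-3.7,-5.1,0,0,0,0,0.05,-3.7,-5.1,0,0,0,0,0.05,-3.7,-5.1,0,0,0,0]'
python3 - <<'E'
from h import *
import cv2
s,p,R=cur();print(s["qpos"])
d=imaging.get_image("wrist"); a=d["img"][:,:,::-1]
print( rel(*arc(92,15.4)))
for ph in (100,110,120,130,140,150):print(ph, rel(*arc(ph,15.4)))
cv2.imwrite("pics/wrist16.png",a)
E
```

```text
clock: 16.85
eef_pos: [611.8, 67.6, 167.3]
tool_rot: [-1.576, -0.668, 0.154]
force: [-0.7, -0.1, -1.2]
width: 4.1
[ 0.39150684  0.68238201 -0.81351631  2.29896854  2.26026959  0.60994019
 -0.58035106]
[-0.45, -0.09, 0.28, 0.26, 0.02, 0.37]
100 [-1.84, -0.97, 0.28, 0.26, 0.02, 0.37]
110 [-3.73, -1.79, 0.28, 0.26, 0.02, 0.37]
120 [-5.73, -2.26, 0.27, 0.26, 0.02, 0.37]
130 [-7.79, -2.38, 0.27, 0.26, 0.02, 0.37]
140 [-9.83, -2.14, 0.28, 0.26, 0.02, 0.37]
150 [-11.8, -1.56, 0.28, 0.26, 0.02, 0.37]
```

View pics/wrist16.png

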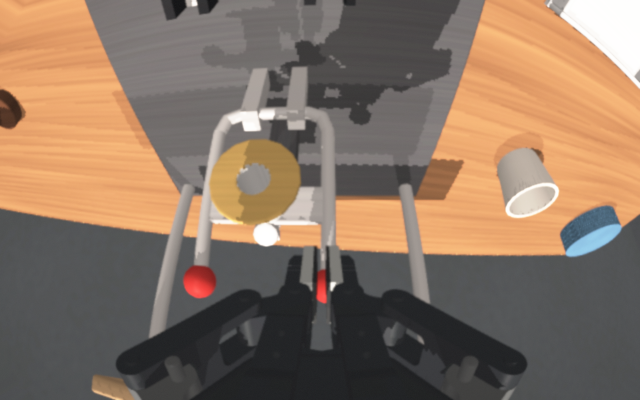

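```bash
python3 - <<'E'
from h import *
import cv2
d=imaging.get_image("wrist"); d=imaging.get_image("wrist"); a=d["img"][:,:,::-1]; cv2.imwrite("pics/wrist17.png",cv2.resize(a[150:350,150:400],None,fx=3.2,fy=3))
for ph in range(50,110,5):
  f=np.radians(ph); print(ph,projw(d,st([(118*np.cos(f),y,60+118*np.sin(f)) for y in (-38,38)])).round(0).tolist())
s,p,R=cur();print(p, pose(0,0,-SW,[p-[SX,SY,0]]))
E
```

```text
50 [[228.0, 270.0], [327.0, 272.0]]
55 [[224.0, 274.0], [327.0, 276.0]]
60 [[219.0, 277.0], [327.0, 280.0]]
65 [[214.0, 279.0], [328.0, 282.0]]
70 [[209.0, 279.0], [328.0, 283.0]]
75 [[203.0, 279.0], [328.0, 283.0]]
80 [[197.0, 277.0], [329.0, 281.0]]
85 [[190.0, 272.0], [329.0, 277.0]]
90 [[183.0, 266.0], [330.0, 271.0]]
95 [[175.0, 257.0], [330.0, 262.0]]
100 [[167.0, 246.0], [331.0, 251.0]]
105 [[159.0, 232.0], [331.0, 235.0]]
[612.65325716  68.34644723 168.320314  ] [[  9.70758827  35.58053357 168.320314  ]]
```

View pics/wrist17.png

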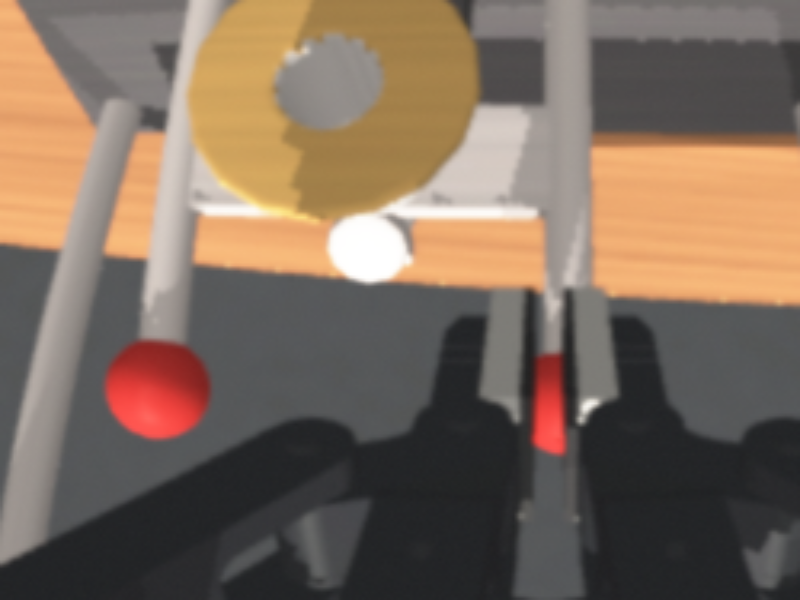

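Left ball slipped out of the pads on the uphill side, so the gripper shut. Fork angle is about 40° (right ball at (199,279), ball direction 78°), and it stays there. I'll hook the shut fingers behind the ball and push it over.

```bash
python3 -m inch '[0,0,-2,0.2,0,0,0,0,0,-3.5,0.2,0,0,0,0,2.5,-3.5,0.2,0,0,0,0,4.5,-3.5,0.2,0,0,0,0,4.5,-3.5,0.2,0,0,0,0,4.5,-2,0.2,0,0,0,0,4.5,0,0.2,0,0,0,0,4.5,1.6,0.2,0,0,0,0,4.5,1.6,0.2,0,0,0,0,4.5,1.6,0.2,0,0,0]'
python3 - <<'E'
from h import *
import cv2
d=imaging.get_image("wrist"); d=imaging.get_image("wrist"); a=d["img"][:,:,::-1]; cv2.imwrite("pics/wrist18.png",a)
s,p,R=cur();print(s["force"],p, pose(0,0,-SW,[p-[SX,SY,0]]))
for ph in range(70,90,5):
  f=np.radians(ph); print(ph,projw(d,st([(118*np.cos(f),y,60+118*np.sin(f)) for y in (-38,38)])).round(0).tolist())
b=st((24.5,38,175.4)); print("ball in tool",R.T@(b-p))
E
```

```text
clock: 18.0
eef_pos: [654.5, 78.4, 181.8]
tool_rot: [-1.573, -0.666, 0.155]
force: [0.2, 0.0, 0.6]
width: -0.3
[-0.35941646 -0.39104672  1.26959389] [654.63067759  78.27968849 182.71543153] [[ 52.71020955  38.97871988 182.71543153]]
70 [[183.0, 228.0], [322.0, 230.0]]
75 [[175.0, 224.0], [322.0, 226.0]]
80 [[166.0, 218.0], [323.0, 220.0]]
85 [[157.0, 209.0], [323.0, 210.0]]
ball in tool [-26.68999914 -11.70688317  -0.93924764]
```

View pics/wrist18.png

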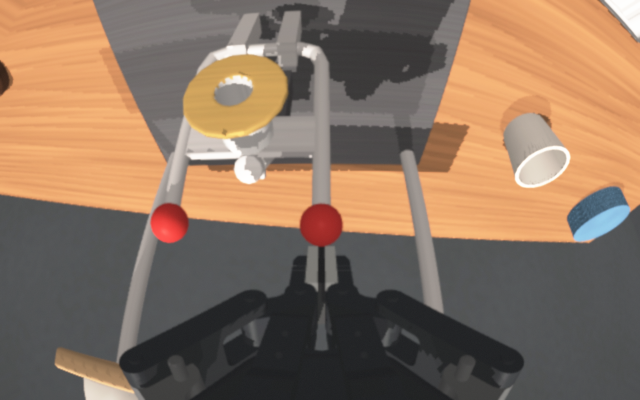

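```bash
python3 - <<'E'
from h import *
s,p,R=cur()
for ph in range(80,171,7):
  P,RR=arc(ph,13); P=P+RR[:,0]*20
  print(ph,rel(P,RR))
E
```

```text
80 [-0.94, -0.17, -0.1, 0.07, 0.12, 0.22]
87 [-1.96, -1.19, -0.1, 0.07, 0.12, 0.22]
94 [-3.1, -2.07, -0.09, 0.07, 0.12, 0.22]
101 [-4.34, -2.81, -0.09, 0.07, 0.12, 0.22]
108 [-5.66, -3.39, -0.09, 0.07, 0.12, 0.22]
115 [-7.04, -3.8, -0.09, 0.07, 0.12, 0.22]
122 [-8.46, -4.04, -0.09, 0.07, 0.12, 0.22]
129 [-9.9, -4.11, -0.08, 0.07, 0.12, 0.22]
136 [-11.34, -4.0, -0.08, 0.07, 0.12, 0.22]
143 [-12.75, -3.72, -0.08, 0.07, 0.12, 0.22]
150 [-14.12, -3.27, -0.07, 0.07, 0.12, 0.22]
157 [-15.42, -2.66, -0.07, 0.07, 0.12, 0.22]
164 [-16.64, -1.89, -0.07, 0.07, 0.12, 0.22]
```

```bash
python3 -m inch '[0,-0.9,-0.1,-0.1,0,0,0,0,-1.5,-0.7,-0.1,0,0,0,0,-2.0,-1.2,-0.1,0,0,0,0,-3.1,-2,-0.1,0,0,0,0,-4.3,-2.8,-0.1,0,0,0,0,-5.6,-3.3,-0.1,0,0,0,0,-7,-3.7,-0.1,0,0,0,0,-8.4,-4,-0.1,0,0,0,0,-9.8,-4.1,-0.1,0,0,0,0,-9.8,-4.1,-0.1,0,0,0,0,-9.8,-4.1,-0.1,0,0,0]'
python3 - <<'E'
from h import *
import cv2
d=imaging.get_image("wrist"); d=imaging.get_image("wrist"); a=d["img"][:,:,::-1]; cv2.imwrite("pics/wrist19.png",a)
s,p,R=cur();print(s["force"],s["qpos"])
for ph in range(110,150,5):
  f=np.radians(ph); print(ph,projw(d,st([(118*np.cos(f),y,60+118*np.sin(f)) for y in (-38,38)])).round(0).tolist())
for ph in (129,136,143,150,157,164,170,176):
  P,RR=arc(ph,13); P=P+RR[:,0]*20
  print(ph,rel(P,RR))
E
```

```text
clock: 19.2
eef_pos: [554.0, 61.4, 154.1]
tool_rot: [-1.573, -0.667, 0.156]
force: [0.3, 0.7, 0.2]
width: -0.2
[-0.32447227 -0.68993801  0.10726261] [ 0.42554986  0.7073881  -0.88609643  2.45197234  2.34700361  0.75191075
 -0.70252774]
110 [[190.0, 289.0], [325.0, 295.0]]
115 [[184.0, 277.0], [325.0, 282.0]]
120 [[179.0, 262.0], [325.0, 267.0]]
125 [[175.0, 245.0], [325.0, 249.0]]
130 [[172.0, 227.0], [326.0, 229.0]]
135 [[169.0, 207.0], [326.0, 207.0]]
140 [[168.0, 186.0], [326.0, 184.0]]
145 [[168.0, 164.0], [326.0, 161.0]]
129 [-0.2, -0.07, 0.04, 0.09, 0.08, 0.28]
136 [-1.64, 0.04, 0.04, 0.09, 0.08, 0.28]
143 [-3.05, 0.32, 0.04, 0.09, 0.08, 0.28]
150 [-4.42, 0.77, 0.04, 0.09, 0.08, 0.28]
157 [-5.73, 1.38, 0.05, 0.09, 0.08, 0.28]
164 [-6.94, 2.15, 0.05, 0.09, 0.08, 0.28]
170 [-7.91, 2.92, 0.05, 0.09, 0.08, 0.28]
176 [-8.79, 3.79, 0.05, 0.09, 0.08, 0.28]
```

View pics/wrist19.png

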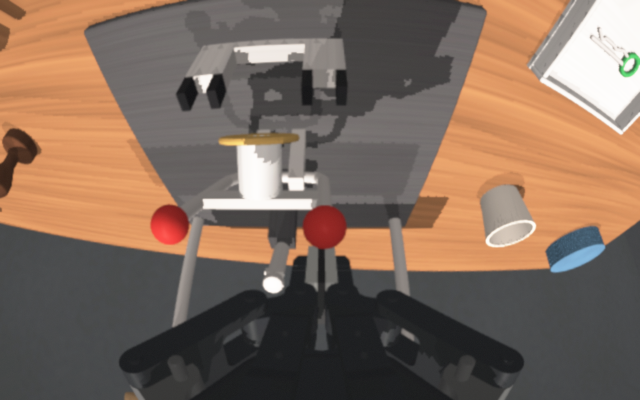

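Fork ball direction is now about 130°: left ball at (325,226), right at (170,224). Joint 4 is near its limit, so I'll back off, turn the tool vertical and press the ball down from above.

```bash
python3 - <<'E'
from h import *
print(rel(st((-72,38,200)),Rp(0)))
E
```

```text
[0.97, -5.03, 0.03, 0.12, 0.05, 38.28]
```

```bash
python3 -m inch '[0,0.5,-1.5,0,0,0,0,0,1,-4,0,0,0,5,0,1,-5,0,0,0,13,0,1,-5,0,0,0,21,0,1,-5,0,0,0,29,0,1,-5,0,0,0,38.3,0,1,-5,0,0,0,38.3,0,1,-5,0,0,0,38.3,0,1,-5,0,0,0,38.3]'
python3 - <<'E'
from h import *
import cv2
d=imaging.get_image("wrist"); d=imaging.get_image("wrist"); a=d["img"][:,:,::-1]; cv2.imwrite("pics/wrist20.png",a)
s,p,R=cur();print(s["force"],s["qpos"])
for ph in (125,130,135):
  f=np.radians(ph); print(ph,projw(d,st([(118*np.cos(f),y,60+118*np.sin(f)) for y in (-38,38)])).round(0).tolist())
for ph in (130,137,144,151,158,165,172,180):
  f=np.radians(ph);print(ph,rel(st((118*np.cos(f)+3,38,60+118*np.sin(f)+10)),Rp(0)))
E
```

```text
clock: 20.2
eef_pos: [530.7, 61.2, 201.8]
tool_rot: [-1.589, -0.054, 0.156]
force: [1.9, -1.4, -0.5]
width: 0.1
[ 0.03475447 -0.41409921 -0.9277913 ] [ 0.38779204  0.61171362 -0.85909747  1.90291831  0.65211928  0.86275342
  0.91049989]
125 [[212.0, 224.0], [323.0, 225.0]]
130 [[214.0, 209.0], [323.0, 210.0]]
135 [[216.0, 195.0], [323.0, 195.0]]
130 [-0.75, 3.94, 0.11, 0.99, -0.49, 3.39]
137 [-1.85, 4.87, 0.12, 0.99, -0.49, 3.39]
144 [-2.83, 5.92, 0.13, 0.99, -0.49, 3.39]
151 [-3.68, 7.09, 0.14, 0.99, -0.49, 3.39]
158 [-4.37, 8.35, 0.16, 0.99, -0.49, 3.39]
165 [-4.91, 9.69, 0.18, 0.99, -0.49, 3.39]
172 [-5.28, 11.08, 0.2, 0.99, -0.49, 3.39]
180 [-5.49, 12.71, 0.22, 0.99, -0.49, 3.39]
```

View pics/wrist20.png

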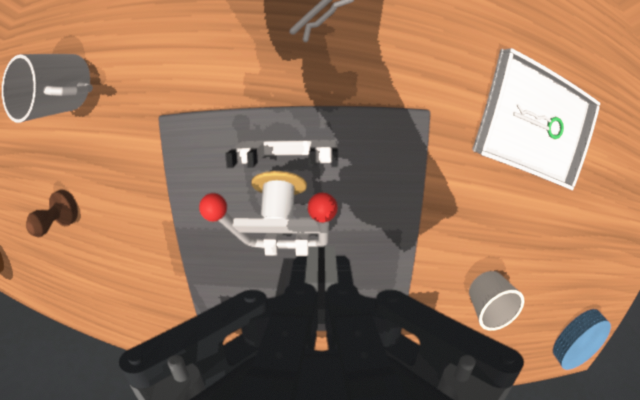

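```bash
python3 -m inch '[0,-0.5,2,0.1,1,-0.5,3.4,0,-0.7,3.5,0.1,1,-0.5,3.4,0,-1.2,4.4,0.1,1,-0.5,3.4,0,-1.8,4.9,0.1,1,-0.5,3.4,0,-2.8,5.9,0.1,1,-0.5,3.4,0,-3.6,7.1,0.1,1,-0.5,3.4,0,-4.3,8.3,0.2,1,-0.5,3.4,0,-4.8,9.6,0.2,1,-0.5,3.4,0,-5.2,11,0.2,1,-0.5,3.4,0,-5.2,11,0.2,1,-0.5,3.4,0,-5.2,11,0.2,1,-0.5,3.4]'
python3 - <<'E'
from h import *
import cv2
d=imaging.get_image("wrist"); d=imaging.get_image("wrist"); a=d["img"][:,:,::-1]; cv2.imwrite("pics/wrist21.png",a)
s,p,R=cur();print(s["force"],s["qpos"],p)
for ph in (160,165,170,175,180):
  f=np.radians(ph); print(ph,projw(d,st([(118*np.cos(f),y,60+118*np.sin(f)) for y in (-38,38)])).round(0).tolist())
print(rel(st((-115,38,70)),Rp(0)))
E
```

```text
clock: 21.4
eef_pos: [486.0, 51.0, 87.1]
tool_rot: [-1.575, 0.002, 0.159]
force: [-0.2, 0.3, -1.0]
width: 0.3
[0.22239279 0.17951849 0.32200525] [ 0.30473151  0.73732229 -0.71542533  2.06972561  0.82838086  0.64777709
  0.7458884 ] [486.66083467  51.09542361  87.41331309]
160 [[182.0, 279.0], [325.0, 286.0]]
165 [[188.0, 265.0], [324.0, 270.0]]
170 [[194.0, 253.0], [324.0, 257.0]]
175 [[199.0, 244.0], [324.0, 247.0]]
180 [[205.0, 236.0], [324.0, 239.0]]
[0.25, 1.74, 0.03, 0.24, 0.28, -0.07]
```

View pics/wrist21.png

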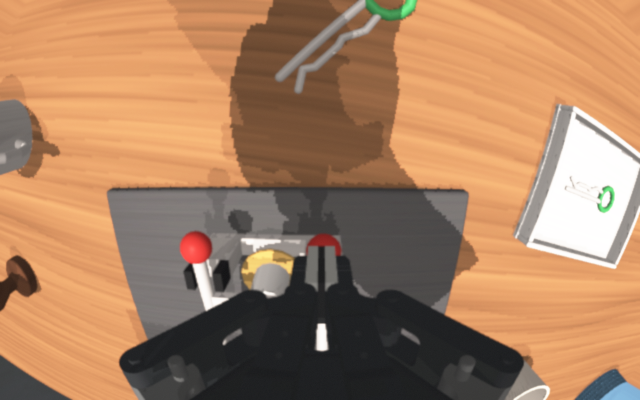

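```bash
python3 -m inch '[0,0.1,0.7,0,0,0,0,0,0.2,1.2,0,0,0,0,0,0.2,1.6,0,0,0,0,0,0.2,1.8,0,0,0,0,0,0.2,1.8,0,0,0,0,0,0.2,1.8,0,0,0,0]'
```

```text
clock: 22.1
eef_pos: [488.1, 51.0, 69.3]
tool_rot: [-1.576, 0.003, 0.158]
force: [-2.0, -1.0, 12.8]
width: -0.3
```

12.8 N against at most about 3 N of hinge resistance, and TCP z is 69 mm: the tines are on the stop. One more small press, then I back off and look.

```bash
python3 -m inch '[0,0,0.1,0,0,0,0,0,0,0.1,0,0,0,0]'; python3 -m inch '[0,0,-1,0,0,0,0,0,0,-5,0,0,0,0,0,0,-10,0,0,0,0,0,0,-15,0,0,0,0,0,0,-15,0,0,0,0,0,0,-15,0,0,0,0]'
python3 - <<'E'
from h import *
import cv2
d=imaging.get_image("wrist"); d=imaging.get_image("wrist"); a=d["img"][:,:,::-1]; cv2.imwrite("pics/wrist22.png",a)
for ph in (170,175,178,180):
  f=np.radians(ph); print(ph,projw(d,st([(118*np.cos(f),y,60+118*np.sin(f)) for y in (-38,38)])).round(1).tolist())
cv2.imwrite("pics/wrist22c.png",cv2.resize(a[140:280,180:380],None,fx=4,fy=4,interpolation=cv2.INTER_CUBIC))
S=imaging.get_image("scene");cv2.imwrite("pics/scene22.png",S["img"][:,:,::-1])
cv2.imwrite("pics/scene22c.png",cv2.resize(S["img"][170:270,270:400,::-1],None,fx=6,fy=6,interpolation=cv2.INTER_CUBIC))
E
```

```text
clock: 22.3
eef_pos: [488.1, 51.1, 69.1]
tool_rot: [-1.577, 0.002, 0.158]
force: [-5.8, -1.4, 21.9]
width: -0.1
clock: 22.9
eef_pos: [488.9, 51.4, 218.4]
tool_rot: [-1.576, 0.001, 0.157]
force: [-0.2, -0.5, -0.6]
width: -0.2
170 [[244.8, 189.9], [324.0, 190.1]]
175 [[247.1, 185.7], [323.9, 185.9]]
178 [[248.5, 183.8], [323.9, 183.9]]
180 [[249.4, 182.7], [323.9, 182.8]]
```

View pics/wrist22.png

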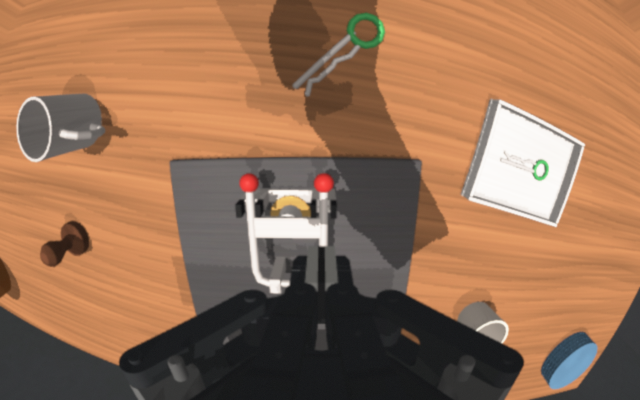

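View pics/wrist22c.png

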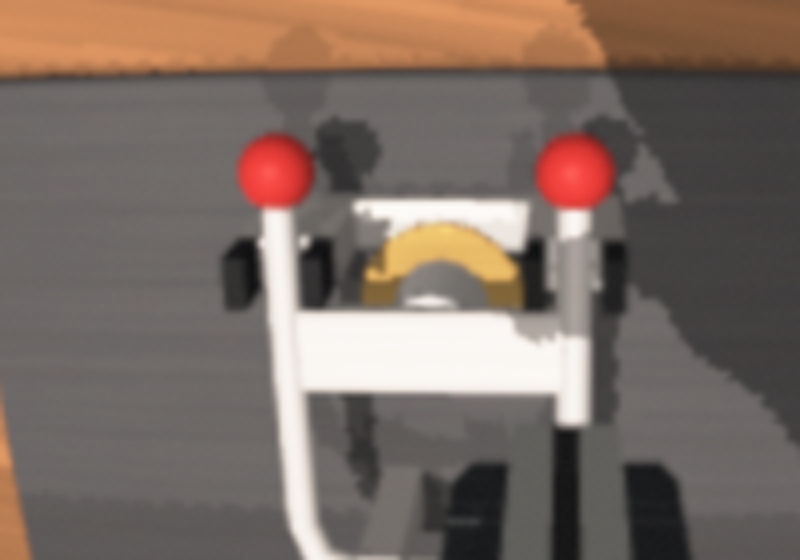

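View pics/scene22.png

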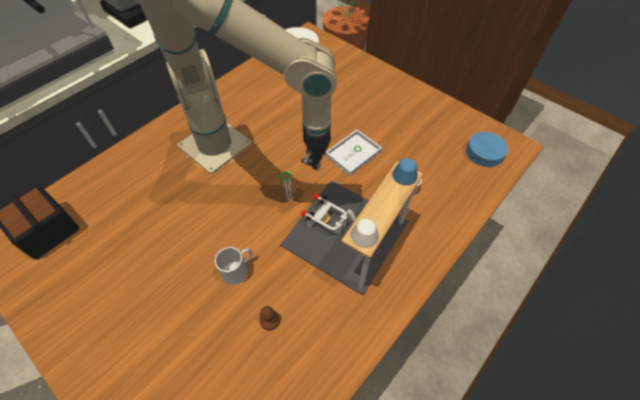

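Balls are at (324,183) and (249,183), which matches the fully-down prediction of (323.9,182.8) and (249.4,182.7). Both tines lie between the black cheeks, and the clip is flat in the tray. In the scene view the jug and tamper are where they started; the wrist view shows the cup upright. The robot is clear, so I'll hand in.

```bash
python3 -c "
from cell import finish_job
print(finish_job())"
```

```text
the job is handed in; nothing more can be done
None
```

The job is handed in at about 23 s: the clip is out of the pin and lying flat in the aluminium tray, and the fork is folded down with both tines in their notches. `finish_job` gave no verdict.

- **Clip:** I pulled the smaller clip about 50 mm sideways off the pin by its green loop, carried it to the tray, and lowered until the floor pushed back (about 12 N) before opening. The loop settled the last few millimetres as the fingers opened. The last wrist picture shows it inside the walls.
- **Fork:** I first pinched the left ball, but it slipped out of the pads when the fork had swung only about 40°. The fork stayed there, so I pushed the ball over with shut fingers and pressed it home from above.
- **Last checks:** In the last press I felt about 22 N, well above what the hinge alone would give. After I backed off, both balls were within half a pixel of where they should be fully down. The wrist force read near zero.
- **Other items:** In the overview the jug and tamper look unmoved. The cup is upright in the wrist view, but I did not measure any of the three afterwards.
- **Disagreement:** My two estimates of how deep the loop sat in the pads (about 5 and 12 mm from the tips) did not agree. The drop looked like a few millimetres, but it could have been up to about 9 mm.

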